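# Close and clamp an anaerobic jar with its spoked screw

## Task

Close the anaerobic jar gas-tight: set its loose aluminium lid on the jar, swing the bridge across over the lid until it stops in its catch, then turn the spoked star handle clockwise until the gasket is squeezed and the lid sits down solid on the jar's metal rim. Go by feel and stop there: forcing it further cracks the lid. Do not knock over or shift the pots, tubes and timer on the table.

Things in the scene. Friction and masses are not known exactly. Their poses are not given: they have to be found in the camera images.
- jar: Clear round jar with culture plates in it, fixed in a clamp stand (grey base plate 250 x 150 mm, 14 mm high) that stands fast on the table. Origin on the jar's axis at table height; its +x points from the jar's axis to the steel pivot post, -x to the catch post, z up.
- jar_mouth (a point): Centre of the jar's mouth at its rim face, 104 mm above the table. Metal flange 132 mm outside, bore 109 mm; a black rubber gasket ring in it stands 3 mm proud of the rim face and takes 20 N per mm to squeeze.
- lid: Loose round aluminium lid, 0.35 kg, upright on the table at the start. Origin at the centre of its underside, z up. Spigot 102 mm across, 7 mm high, drops into the jar's bore (3.5 mm clearance all round); disc 128 mm across from 7 to 16 mm height, rests on the gasket. Its origin is then 100 mm above the table, clamped solid 97 mm.
- lid_post (a point): Top centre of the lid's grip post: 36 mm across, upright in the middle of the lid, from its disc (16 mm above the lid's origin) to 50 mm. Grip it from above; the screw's pad later presses on its top.
- pivot (a point): Centre of the bridge's swivel on top of the steel pivot post, 88 mm from the jar's axis (jar frame +x), at the height of the bar's top face (198 mm above the table). The bridge turns about the vertical through it.
- bridge (a joint): Angle of the bridge, rad: 0 is closed (bar over the jar along the jar's -x, its end in the catch, a solid stop); it grows anticlockwise seen from above as the bridge swings out, 1.8 to 2.1 at the start. Its swivel is stiff: about 2.5 N at the pin moves it. A hard push on a spoke next to the pivot post can swing it out again; on the catch side it cannot.
- bridge_pin (a point): Upright black pin for moving the bridge, 15 mm across, at the free end of the grey bar, 180 mm from the pivot; the point lies in the pin's axis, 220 mm above the table; the pin goes up to 238 mm. The bar is 30 mm wide with its top face at 198 mm; the lip of the catch, beyond the pin when closed, is 212 mm high.
- star (a joint): Angle of the star handle, rad, grows clockwise seen from above (tightening), 0 to 0.6 at the start; a turn lowers the screw 24 mm. It runs free at 0.30 N m and meets the lid's post at 2.5 to 3.7; then the gasket adds 0.29 N m per rad for 0.8 rad until the lid is solid (0.53 N m) and it stiffens sharply; at 0.98 N m the lid cracks. It stays where it is left.
- star_centre (a point): Centre of the star handle at the height of its spokes (241 mm above the table at star angle 0, lower as it is screwed down), over the bar, 88 mm from the pivot. x lies along one of four steel spokes, 90 degrees apart, 11 mm thick, with 21 mm black balls 68 mm from the axis; push at 35 to 57 mm. Domed hub 33 mm across, 12 mm above and below the spokes.
- screw: The clamp screw in the bridge with the dark pressure pad (33 mm across) at its lower end; moves straight down, does not turn. Origin on its axis, 164 mm above the table at star angle 0. The pad stands 0 to 4.5 mm below the origin, as its stud was last set for gasket wear: unknown, so feel for the lid. The brass bush it runs in, 38 mm across, ends 207 mm above the table.
- pot_1: White specimen pot, 48 mm across, 83 mm high; a bystander. Origin under it.
- pot_2: White specimen pot like pot_1; a bystander.
- pot_3: White specimen pot like pot_1; a bystander.
- tube_1: Standing sample tube with a blue-green cap, 30 mm across, about 97 mm high; a bystander. Origin under it.
- tube_2: Sample tube like tube_1; a bystander.
- tube_3: Sample tube like tube_1; a bystander.
- timer: Bench timer with a green knob, 62 x 62 x 34 mm; a bystander. Origin under it.
There are look-alikes about, which are no part of the job. What is shaped like the lid but black is not meant.

How it is judged:
By the outcome, as a careful person would: the job done as asked, in the order asked, and still so for the second after the job is handed in, with the robot touching nothing.
It also fails if it takes over 72 s, if anything falls off the work surface, if the arm or the gripper's body presses on something with over 40 N, if the wrist force passes 120 N, or if a joint passes its speed limit or range.

## Robot

A 7-joint arm with a two-finger parallel gripper is mounted at the origin on a cart in front of the work surface, level with it; the furniture and walls round the work are solid. World frame = base frame: x ahead of the robot, y to its left, z up, the work surface at z = 0. Lengths are in m, angles in degrees, forces in N, time in s.
With the tool pointing down it reaches from about 0.4 to 0.85 m from the base axis. Payload 4.4 kg.
Tool frame: the origin (TCP) lies between the finger pads; the fingertips stand 14 mm ahead of it and the grasp point (between the pads) lies 5 mm behind it; z points along the fingers, y is the direction in which the jaws open and shut (so a half turn about z gives the same grasp; the last joint's range is limited). The gripper opens to 94 mm and grips with 3 to 60 N. Pads are 16 mm wide; open, the fingers measure 119 mm over their backs; the gripper's body (75 mm by 177 mm) begins 78 mm behind the grasp point.
Start: joints at [70.313, 36.005, 2.206, 86.941, -1.547, 57.084, -1.146], TCP at [0.178, -0.625, 0.219] pointing down, gripper open.
Joint ranges: [-175.42, 175.42], [-21.48, 121.26], [-71.46, 75.88], [10.55, 141.38], [-63.04, 243.04], [13.31, 113.54], [-168.57, 168.57]. Speed limits (degrees/s): [147.25, 147.25, 180, 180, 180, 180, 180].

## Interface

Orientations are given as [roll, pitch, yaw] about the fixed x, y, z axes, in that order (R = Rz(yaw) Ry(pitch) Rx(roll)).
In Python, from plant import * gives the robot as it stands. The module is installed in compiled form; this text tells all that it offers.
- The arm moves only by the tool move_arm, never from a script. Its argument "moves" is one flat list of numbers, 4 for each row, row after row: the shift along the tool's x, y, z in m, then the turn about the tool's z in degrees. A call has 1 to 10 rows; each row is the pose to reach, as a shift and turn from the pose commanded when the call began, along the tool's axes at that moment; what a row does not reach only later rows make up. A row lasts 1/8 s, in which the tool goes at most 62.5 mm and 10.7 degrees, less where a joint would pass 70% of its speed; a pose out of reach is approached as far as the arm can. A call with a gripper value outside its range is refused whole. "gripper" is the opening, from -1 (shut) to 1 (fully open), so that 0 is half open, set as the call begins (left out, the last holds). The fingers move at their own pace and stop on an object; "force" is the grip in N (left out, the last holds). Time passes only in rows, so rows that repeat a pose let the fingers close. It gives the time, the measured TCP pose, the force and the opening at its end, in the units of the state.
- sense(): the state, without advancing time (a new reading comes with each control period).
- get_image(name): name is "side" or "top" or "wrist"; returns (picture, depth): 384x512x3 uint8, red, green, blue; 384x512 float32, m along the optical axis (not along the pixel's ray), 0 where there is no reading.
- camera_info(name): a dict with "fovy" (degrees; the focal length in pixels is half the picture's height over the tangent of half this angle, whatever the lens; pixels are square), "cx", "cy" (the principal point, pixels), "R" (3x3) and "t" (3): a world point X has camera coordinates R X + t. Camera axes: x right, y down, z forward; pixel columns grow to the right and rows downward; lengths in m; the calibration is good to about 2 mm. A picture is of the moment at which its call begins: read the wrist's pose just before it. camera_info takes no time and is no camera call; for the wrist camera it gives the pose at the moment of the call.
- hand_in(): hands the job in, once; it reports no verdict.
Trained networks look in the newest picture that a camera, given by its name, has taken for a name from the list of things; names that differ only in an ending like _2 or _b are one class to them, and where a whole thing is asked for, a point or a joint stands for the part that bears it (a point fixed in the world has none). Each returns a list of dicts, best first, with "conf" (0 to 1); they miss things now and then, are a little off and sometimes report something else, mostly with a low value. They report only what shows in the picture. A call takes as long as a camera call. They do not tell look-alikes from the thing itself.
- silhouettes(camera, thing): "mask" (384x512 bool, what is visible of it).
- tip_of(camera, thing): "location" ([x, y, z] in m, in the coordinates of the camera as it stood for that picture, good to about 4 mm: a listed point, or the origin of a listed thing).
The state is a dict: "clock": time; "joint_positions": joint angles; "qvel": joint speeds; "joint_torque": joint torques, N m; "position": TCP position; "eef_rot": TCP orientation; "ft_force": force on the tool from outside, world axes, zero at the start; "moment": the same for the moment, N m; "finger_gap": finger opening in m.
Only numpy, scipy, OpenCV 4.12 (cv2) and the standard library are available. Lean on these libraries where they do the work, as an engineer would, in place of code of your own. Each camera call takes 0.05 s, during which the arm holds its last target.

## Working session

There is one attempt and no reset: what is moved stays moved. The work goes in short steps, Python scripts to look and compute and a tool call to move; the robot and the scene stay as the last step left them, time stands still between calls to the robot, and variables do not carry over. Pictures are saved under pics/ and viewed, and the job is handed in when it is done.

Besides the shell and the picture viewer there is one more tool, called after "Request:" by a JSON object that holds its "api" and its "payload", one argument or row to a line. move_arm: Moves the arm, as the interface text tells. Its arguments: {"type":"object","properties":{"moves":{"type":"array","items":{"type":"number"}},"gripper":{"type":"number"},"force":{"type":"number"}},"required":["moves"]}

```bash
mkdir -p pics; cat > h.py <<'E'
from plant import *
import numpy as np, cv2, json
def K(name):
    c=camera_info(name); f=192/np.tan(np.radians(c["fovy"])/2); return f,c["cx"],c["cy"],np.array(c["R"]),np.array(c["t"])
def toworld(name,p):
    f,cx,cy,R,t=K(name); return R.T@(np.array(p)-t)
def proj(name,X):
    f,cx,cy,R,t=K(name); p=R@np.array(X)+t; return f*p[0]/p[2]+cx,f*p[1]/p[2]+cy
def cloud(name,d):
    f,cx,cy,R,t=K(name); v,u=np.mgrid[0:384,0:512]
    P=np.stack([(u-cx)/f*d,(v-cy)/f*d,d],-1); return (P-t)@R
def save(im,fn,s=1.5):
    cv2.imwrite("pics/"+fn,cv2.resize(im[...,::-1].copy(),None,fx=s,fy=s))
E
python3 - <<'E'
from h import *
s=sense(); print(s)
for n in("top","side"):
    im,d=get_image(n); save(im,n+"0.png"); np.savez("pics/"+n+"0.npz",im=im,d=d)
    print(n,camera_info(n))
    for th in["jar_mouth","lid","lid_post","pivot","bridge_pin","star_centre","jar","pot_1","tube_1","timer"]:
        for r in tip_of(n,th): print(th,round(r["conf"],2),np.round(toworld(n,r["location"]),3),np.round(proj(n,toworld(n,r["location"]))))
print(sense()["clock"])
E
```

```text
{'clock': 0.0, 'joint_positions': array([70.31495225, 36.05801594,  2.20333128, 86.99462719, -1.5460532 ,
       57.08412798, -1.14495403]), 'qvel': array([-0.03171569,  0.04182479,  0.03302664, -0.09561807,  0.03983693,
       -0.04774926,  0.01789978]), 'joint_torque': array([ 8.60476371e-05, -5.49723566e+01,  1.14408966e+00, -1.86630392e+01,
       -5.20551810e-02,  2.35987123e-02,  2.33033552e-04]), 'position': array([ 0.17807891, -0.62447087,  0.2185722 ]), 'eef_rot': array([-1.79892960e+02,  2.57506908e-03,  1.59158674e+01]), 'ft_force': array([ 0.09759704,  0.70751372, -0.50269901]), 'moment': array([ 0.01235217, -0.00774938,  0.04516467]), 'finger_gap': 0.09411803008073566}
top {'fovy': 49.90071704300961, 'cx': 256.02780257185856, 'cy': 191.38155543601584, 'R': array([[-4.17765785e-03, -9.99990939e-01,  8.17937476e-04],
       [-9.73271293e-01,  3.87821016e-03, -2.29625673e-01],
       [ 2.29620420e-01, -1.75537256e-03, -9.73278676e-01]]), 't': array([0.00215151, 0.52932579, 1.60307274])}
jar_mouth 0.95 [0.545 0.117 0.108] [226. 185.]
lid 0.89 [ 0.461 -0.288 -0.002] [326. 211
[... 1481 characters left out ...]
8.]
lid_post 0.8 [ 0.68  -0.197  0.047] [247. 294.]
lid_post 0.7 [ 0.458 -0.287  0.051] [174. 259.]
pivot 0.88 [0.628 0.106 0.2  ] [316. 194.]
bridge_pin 0.63 [ 0.639 -0.077  0.217] [271. 225.]
bridge_pin 0.3 [0.669 0.365 0.   ] [371. 205.]
star_centre 0.85 [0.634 0.014 0.241] [296. 201.]
pot_1 0.82 [ 0.603  0.339 -0.001] [352. 198.]
pot_1 0.72 [ 0.667  0.303 -0.004] [359. 214.]
pot_1 0.63 [0.671 0.366 0.004] [372. 204.]
tube_1 0.55 [ 0.646 -0.31   0.001] [207. 317.]
tube_1 0.46 [ 0.6   -0.33  -0.002] [192. 310.]
tube_1 0.4 [ 0.643 -0.081  0.217] [271. 227.]
tube_1 0.2 [0.627 0.104 0.196] [315. 195.]
timer 0.61 [ 0.339 -0.395  0.001] [125. 263.]
timer 0.49 [0.601 0.339 0.001] [351. 197.]
1.1
```

View pics/top0.png

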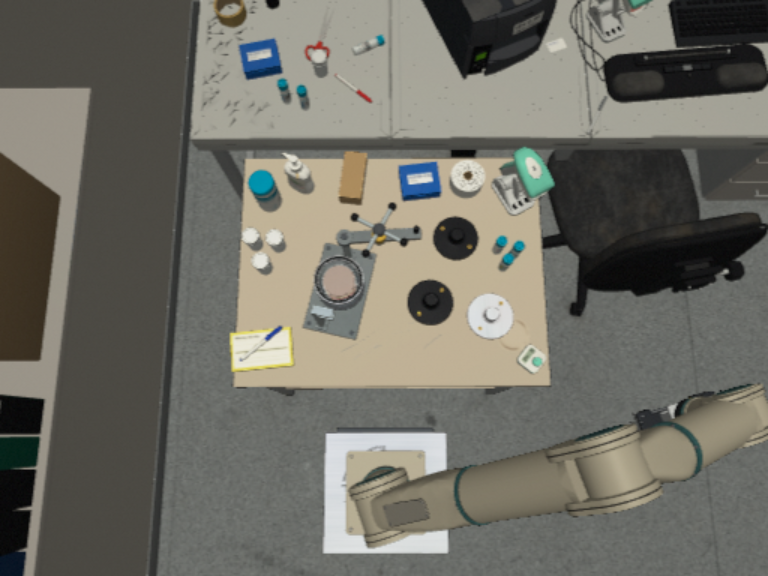

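View pics/side0.png

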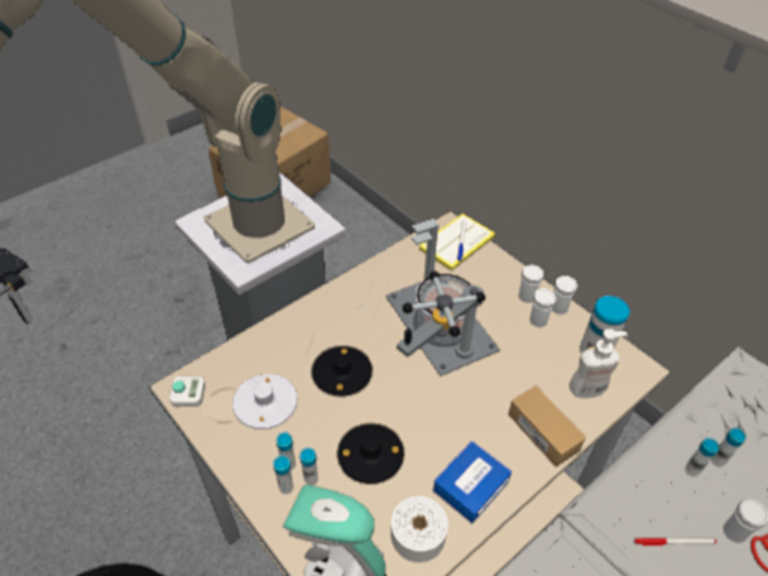

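The silver lid is at px (490,315) in the top picture. The two black lids are look-alikes. The jar is at (340,278), and the bridge is swung out with its pin at (417,232). I'll refine the centres from depth.

```bash
cat >> h.py <<'E'
def Rm(e):
    from scipy.spatial.transform import Rotation as Ro
    return Ro.from_euler('xyz',e,degrees=True).as_matrix()
def plan(cur,curyaw,targets):
    # cur: commanded pos; targets list of (x,y,z,yaw). prints tool shifts
    R=Rm([180,0,curyaw])
    for x,y,z,w in targets:
        d=R.T@(np.array([x,y,z])-cur); print(np.round(d,4), "turn",round(-(w-curyaw),1))
def circ(P,trim=3):
    from scipy.optimize import least_squares
    x=P[:,:2]; c=np.median(x,0)
    r=least_squares(lambda p:np.hypot(x[:,0]-p[0],x[:,1]-p[1])-p[2],[*c,.06],loss='soft_l1',f_scale=.002); return r.x
E
python3 - <<'E'
from h import *
for n in("top","side"):
    z=np.load(f"pics/{n}0.npz"); C=cloud(n,z["d"])
    ok=z["d"]>0
    for nm,c,r,zs in(("lid disc",(.459,-.289),.075,(.010,.022)),("lid post",(.459,-.289),.03,(.045,.056)),("rim",(.544,.121),.075,(.098,.114)),("pivot",(.627,.105),.03,(.19,.25)),("catch",(.457,.137),.05,(.195,.23)),("pin",(.64,-.08),.02,(.225,.245)),("hub",(.634,.014),.014,(.235,.27)),("star",(.634,.014),.09,(.225,.27))):
        m=ok&(np.hypot(C[...,0]-c[0],C[...,1]-c[1])<r)&(C[...,2]>zs[0])&(C[...,2]<zs[1])
        P=C[m]
        if len(P)<5: print(n,nm,len(P)); continue
        lo,hi=P.min(0),P.max(0)
        print(n,nm,len(P),"mid",np.round((lo+hi)/2,4),"med",np.round(np.median(P,0),4),"ext",np.round(hi-lo,3))
        if nm in("lid disc","rim"):
            # outer boundary by hull
            h=cv2.convexHull(P[:,:2].astype(np.float32))[:,0]; print("   hullfit",np.round(circ(h),4), cv2.minEnclosingCircle(P[:,:2].astype(np.float32)))
E
```

```text
top lid disc 586 mid [ 0.4589 -0.2871  0.016 ] med [ 0.4557 -0.2895  0.0168] ext [0.123 0.132 0.012]
   hullfit [ 0.4589 -0.29    0.0631] ((0.4586922824382782, -0.2860407829284668), 0.06728029996156693)
top lid post 58 mid [ 0.4582 -0.2892  0.051 ] med [ 0.4582 -0.2897  0.0504] ext [0.034 0.033 0.01 ]
top rim 360 mid [0.5418 0.1199 0.106 ] med [0.5406 0.1185 0.105 ] ext [0.132 0.13  0.016]
   hullfit [0.5411 0.1196 0.0652] ((0.5411912798881531, 0.11965811997652054), 0.06650137901306152)
top pivot 106 mid [0.6268 0.0979 0.202 ] med [0.626  0.0975 0.201 ] ext [0.041 0.046 0.022]
top catch 91 mid [0.4363 0.1497 0.2102] med [0.4357 0.1501 0.2118] ext [0.03  0.052 0.02 ]
top pin 16 mid [ 0.6366 -0.0796  0.2348] med [ 0.6347 -0.0796  0.2354] ext [0.01  0.011 0.019]
top hub 44 mid [0.6331 0.0144 0.2469] med [0.6316 0.0144 0.2503] ext [0.024 0.022 0.016]
top star 305 mid [0.6316 0.0032 0.2407] med [0.6283 0.0107 0.2454] ext [0.14  0.155 0.03 ]
side lid disc 1061 mid [ 0.4598 -0.2871  0.016 ] med [ 0.4693 -0.2935  0.0167] ext [0.128 0.125 0.012]
   hullfit [ 0.4596 -0.2868  0.0635] ((0.45902302861213684, -0.2871231734752655), 0.06515400111675262)
side lid post 108 mid [ 0.4605 -0.2873  0.0503] med [ 0.4613 -0.2871  0.0505] ext [0.036 0.036 0.011]
side rim 209 mid [0.5428 0.1211 0.1055] med [0.513  0.1163 0.1049] ext [0.132 0.131 0.015]
   hullfit [0.5425 0.1217 0.0655] ((0.5434123277664185, 0.12244443595409393), 0.06746982783079147)
side pivot 88 mid [0.6267 0.1006 0.2013] med [0.6244 0.0976 0.2019] ext [0.042 0.047 0.022]
side catch 117 mid [0.4381 0.1524 0.206 ] med [0.4402 0.1538 0.2118] ext [0.033 0.05  0.022]
side pin 33 mid [ 0.6394 -0.0781  0.234 ] med [ 0.6418 -0.0802  0.2351] ext [0.014 0.014 0.017]
side hub 70 mid [0.6348 0.0129 0.2467] med [0.6364 0.0103 0.2495] ext [0.026 0.026 0.018]
side star 514 mid [0.6353 0.0034 0.2418] med [0.6398 0.0081 0.2446] ext [0.138 0.158 0.027]
```

```bash
python3 - <<'E'
from h import *
# approach above lid, yaw 0ish
s=sense();plan(s["position"],s["eef_rot"][2],[(.30,-.45,.26,15.9),(.43,-.29,.26,15.9),(.43,-.29,.26,50)])
E
```

```text
[ 0.1651 -0.135  -0.0405] turn 0.0
[ 0.3339 -0.2533 -0.0405] turn 0.0
[ 0.3339 -0.2533 -0.0405] turn -34.1
```

```bash
python3 - <<'E'
from h import *
s=sense();plan(s["position"],s["eef_rot"][2],[(.459,-.288,.20,60)])
E
```

```text
[ 0.3624 -0.2472  0.0195] turn -44.1
```

Request:
{"api": "move_arm", "payload": {
  "moves": [0.05, -0.03, -0.04, 0, 0.1, -0.07, -0.04, -10, 0.15, -0.11, -0.04, -20, 0.2, -0.16, -0.04, -30, 0.25, -0.2, -0.03, -40, 0.3, -0.22, -0.02, -44, 0.33, -0.24, 0, -44, 0.362, -0.247, 0.018, -44, 0.362, -0.247, 0.018, -44]
}}

```text
clock: 2.22
position: [0.4603, -0.2857, 0.2004]
eef_rot: [-179.9, -0.1, 60.2]
ft_force: [-0.6, -0.9, 0.4]
finger_gap: 0.094
```

```bash
python3 - <<'E'
from h import *
s=sense();print(s["position"],s["eef_rot"],s["joint_positions"],s["ft_force"],s["moment"],s["clock"])
im,d=get_image("wrist"); save(im,"w1.png")
C=cloud("wrist",d)
for nm,c,r,zs in(("disc",(.459,-.289),.08,(.010,.022)),("post",(.459,-.289),.03,(.046,.056))):
    m=(d>0)&(np.hypot(C[...,0]-c[0],C[...,1]-c[1])<r)&(C[...,2]>zs[0])&(C[...,2]<zs[1]); P=C[m]
    print(nm,len(P),np.round((P.min(0)+P.max(0))/2,4),np.round(P.max(0)-P.min(0),3)); h=cv2.convexHull(P[:,:2].astype(np.float32))[:,0]; print(circ(h))
for r in tip_of("wrist","lid_post"): print(r["conf"],toworld("wrist",r["location"]))
E
```

```text
[ 0.4602912  -0.28567442  0.20040323] [-1.79910067e+02 -8.49925600e-02  6.01988862e+01] [ 36.69340244  28.81738238 -11.45716279 105.27949611   7.43403175
  46.71443278  -8.2973035 ] [-0.61861233 -0.90472431  0.44171424] [-0.03662683  0.0079648   0.02278529] 2.225
disc 8880 [ 0.4577 -0.2898  0.0165] [0.127 0.127 0.011]
[ 0.45757355 -0.29011536  0.06354565]
post 968 [ 0.4578 -0.2898  0.0501] [0.035 0.035 0.008]
[ 0.45766345 -0.28990879  0.01778522]
0.72 [ 0.45609439 -0.28482431  0.05244728]
0.63 [ 0.49476331 -0.12559158  0.05380501]
```

View pics/w1.png

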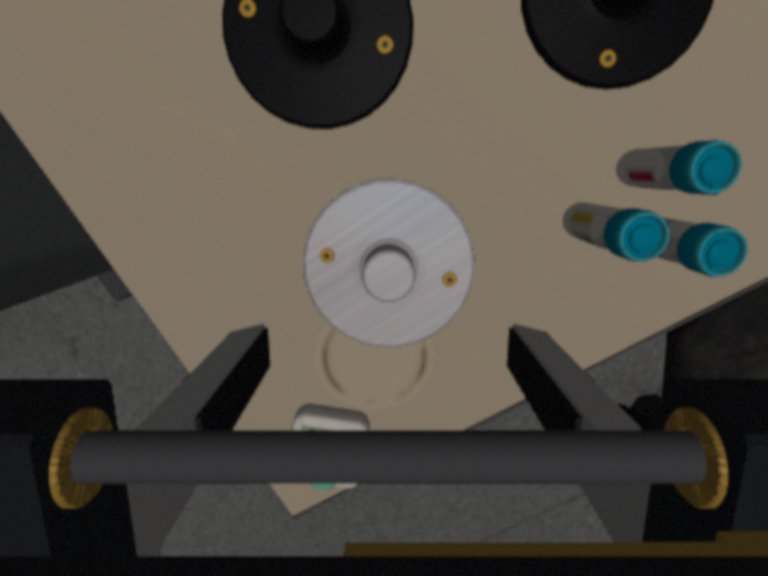

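The wrist picture shows the silver lid centred at px (388,268). All three cameras agree to about 2 mm, so I'll go down and grip.

```bash
python3 - <<'E'
from h import *
s=sense();plan(s["position"],s["eef_rot"][2],[(.4580,-.2894,.035,60.2)])
E
```

```text
[-0.0006  0.0002  0.1665] turn -0.3
```

Request:
{"api": "move_arm", "payload": {
  "moves": [0, 0, 0.06, 0, 0, 0, 0.12, 0, 0, 0, 0.15, 0, 0, 0, 0.166, 0, 0, 0, 0.166, 0]
}}

```text
clock: 2.95
position: [0.458, -0.2892, 0.0355]
eef_rot: [-180.0, 0.0, 59.8]
ft_force: [-0.6, -0.4, -0.4]
finger_gap: 0.094
```

Request:
{"api": "move_arm", "payload": {
  "moves": [0, 0, 0, 0, 0, 0, 0, 0, 0, 0, 0, 0, 0, 0, 0, 0, 0, 0, 0, 0, 0, 0, 0, 0],
  "gripper": -0.6,
  "force": 40
}}

```text
clock: 3.7
position: [0.4587, -0.2882, 0.0355]
eef_rot: [-180.0, -0.0, 59.9]
ft_force: [-0.0, -0.1, 0.2]
finger_gap: 0.0376
```

Request:
{"api": "move_arm", "payload": {
  "moves": [0, 0, -0.02, 0, 0, 0, -0.06, 0, 0, 0, -0.11, 0, 0, 0, -0.16, 0, 0, 0, -0.185, 0, 0, 0, -0.185, 0]
}}

```text
clock: 4.45
position: [0.4593, -0.2887, 0.2217]
eef_rot: [179.8, 0.0, 59.9]
ft_force: [1.2, 0.8, -3.9]
finger_gap: 0.0356
```

```bash
python3 - <<'E'
from h import *
s=sense();print(s["finger_gap"],s["ft_force"]);plan(s["position"],s["eef_rot"][2],[(.45,-.15,.22,90),(.44,0.0,.22,130),(.49,.065,.22,130)])
E
```

```text
0.03561471496077059 [ 1.20464032  0.84319932 -3.87859692]
[ 0.1153 -0.0777  0.0017] turn -30.1
[ 0.2401 -0.1615  0.0017] turn -70.1
[ 0.3214 -0.1509  0.0017] turn -70.1
```

Lid held (gap 35.6 mm, about 3.5 N of weight). Next I'll carry it around the catch-side approach.

Request:
{"api": "move_arm", "payload": {
  "moves": [0.03, -0.02, 0, -8, 0.07, -0.048, 0, -18, 0.115, -0.078, 0, -28, 0.16, -0.107, 0, -38, 0.2, -0.135, 0, -48, 0.24, -0.161, 0, -58, 0.265, -0.16, 0, -66, 0.285, -0.156, 0, -70, 0.285, -0.156, 0, -70]
}}

```text
clock: 5.58
position: [0.467, 0.0372, 0.2195]
eef_rot: [-180.0, -0.1, 129.9]
ft_force: [0.7, 0.8, -3.8]
finger_gap: 0.0353
```

```bash
python3 - <<'E'
from h import *
s=sense();print(s["position"],s["eef_rot"],s["joint_positions"])
im,d=get_image("wrist"); save(im,"w2.png"); np.savez("pics/w2.npz",im=im,d=d)
C=cloud("wrist",d)
p=s["position"]
for nm,c,r,zs in(("rim",(.542,.121),.08,(.098,.114)),("hand",p[:2],.08,(p[2]-.028,p[2]-.008))):
    m=(d>0)&(np.hypot(C[...,0]-c[0],C[...,1]-c[1])<r)&(C[...,2]>zs[0])&(C[...,2]<zs[1]); P=C[m]
    print(nm,len(P),np.round((P.min(0)+P.max(0))/2,4),np.round(P.max(0)-P.min(0),3)); h=cv2.convexHull(P[:,:2].astype(np.float32))[:,0]; print(circ(h))
E
```

```text
[0.46704582 0.03717622 0.21947924] [-1.79989737e+02 -9.45574447e-02  1.29912100e+02] [ 16.47795127  24.13272901 -33.63671584 114.19031908  17.97442261
  46.83731912  12.60067115]
rim 4766 [0.5481 0.1245 0.106 ] [0.146 0.124 0.016]
[0.54124688 0.12037887 0.06623578]
hand 19319 [0.463  0.0421 0.2028] [0.121 0.116 0.017]
[0.46419818 0.03864241 0.06173525]
```

View pics/w2.png

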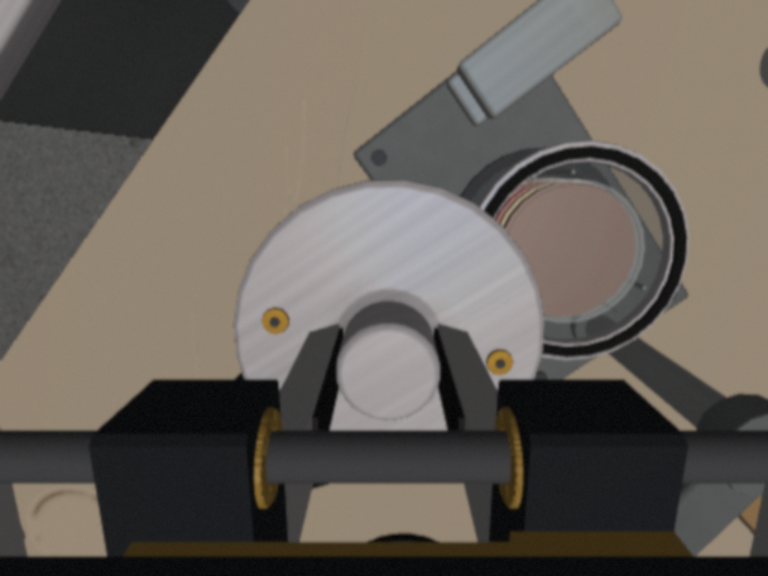

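```bash
python3 - <<'E'
from h import *
from scipy.optimize import least_squares
z=np.load("pics/w2.npz"); d=z["d"]; C=cloud("wrist",d); s=sense(); p=s["position"]
R=Rm([180,0,129.9]); T=(C-p)@R  # tool coords
m=(d>0)&(np.hypot(T[...,0],T[...,1])<.075)&(T[...,2]>.008)&(T[...,2]<.03)
print("z med",np.median(T[m][:,2]))
# front edge: per angle bin max radius
def edge(P,c0,a0,a1,fixr,hi=True):
    a=np.degrees(np.arctan2(P[:,1]-c0[1],P[:,0]-c0[0])); r=np.hypot(P[:,0]-c0[0],P[:,1]-c0[1])
    E=[]
    for b in np.arange(a0,a1,3):
        k=(a>=b)&(a<b+3)
        if k.sum()>3:
            i=np.where(k)[0]; j=i[np.argsort(r[i])[-3 if hi else 2]]; E.append(P[j,:2])
    E=np.array(E)
    f=least_squares(lambda q:np.hypot(E[:,0]-q[0],E[:,1]-q[1])-fixr,c0,loss='soft_l1',f_scale=.001).x
    g=least_squares(lambda q:np.hypot(E[:,0]-q[0],E[:,1]-q[1])-q[2],[*c0,fixr],loss='soft_l1',f_scale=.001).x
    return f,g,len(E)
print("lid tool",edge(T[m],np.array([0,0.]),-80,80,.064))
P=T[(d>0)&(np.hypot(T[...,0],T[...,1])<.03)&(T[...,2]>-.025)&(T[...,2]<-.008)]; print("post",len(P),(P.min(0)+P.max(0))/2,P.max(0)-P.min(0))
c=(np.array([.5415,.1207,.104])-p)@R
m=(d>0)&(np.hypot(T[...,0]-c[0],T[...,1]-c[1])<.072)&(C[...,2]>.098)&(C[...,2]<.112)
f=edge(T[m],c[:2],-180,180,.066); print("rim tool",f, "jar world by wrist",p+R@np.array([*f[0],c[2]]))
print("needed shift tool", f[0])
E
```

```text
z med 0.01865675149432156
lid tool (array([-0.00023731,  0.00033399]), array([0.00115809, 0.00034059, 0.06288835]), 54)
post 4483 [ 8.02662742e-04  5.68801328e-05 -1.64932203e-02] [0.03569535 0.05707779 0.016986  ]
rim tool (array([0.0171635 , 0.11039684]), array([0.01770065, 0.1113323 , 0.0649217 ]), 88) jar world by wrist [0.53983911 0.11991956 0.104     ]
needed shift tool [0.0171635  0.11039684]
```

Request:
{"api": "move_arm", "payload": {
  "moves": [0.005, 0.04, 0, 0, 0.01, 0.08, 0, 0, 0.0165, 0.1105, 0.01, 0, 0.0165, 0.1105, 0.04, 0, 0.0165, 0.1105, 0.062, 0, 0.0165, 0.1105, 0.07, 0, 0.0165, 0.1105, 0.07, 0]
}}

```text
clock: 6.5
position: [0.5404, 0.119, 0.1502]
eef_rot: [-179.9, -0.0, 129.8]
ft_force: [-0.0, 0.2, -3.8]
finger_gap: 0.0356
```

```bash
python3 - <<'E'
from h import *
s=sense();print(s["position"],s["eef_rot"],s["ft_force"])
for n in("top","side","wrist"):
    im,d=get_image(n); save(im,"p3"+n+".png"); np.savez("pics/p3"+n+".npz",im=im,d=d)
z=cv2.imread("pics/p3side.png"); cv2.imwrite("pics/p3sidec.png",cv2.resize(z[180:400,350:560],None,fx=2.6,fy=2.6))
E
```

```text
[0.54043793 0.11899395 0.15018445] [-1.79923676e+02 -5.63897019e-03  1.29813894e+02] [-0.01900321  0.18886143 -3.78027408]
```

View pics/p3sidec.png

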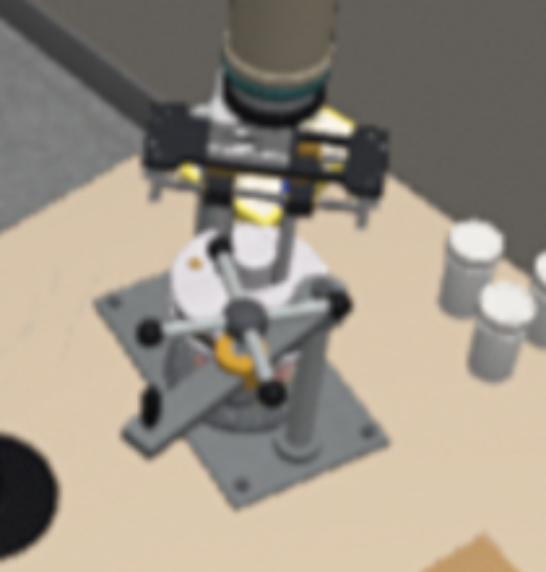

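View pics/p3wrist.png

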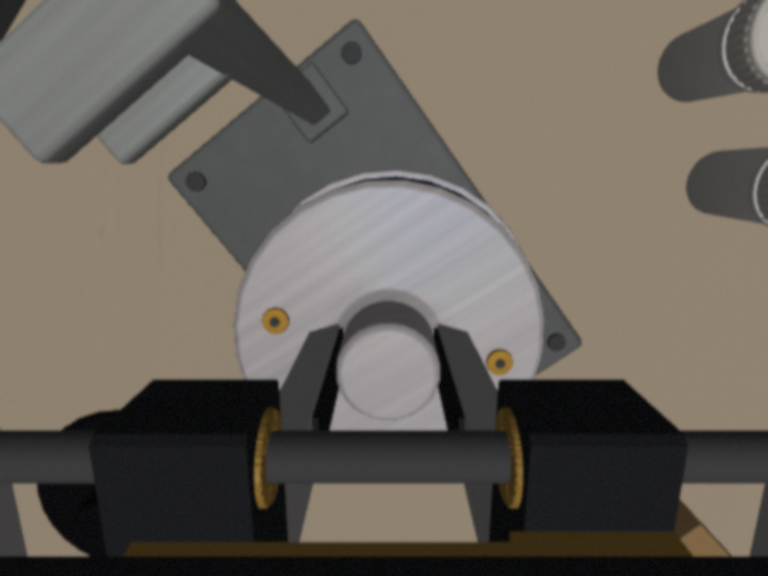

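```bash
python3 - <<'E'
from h import *
from scipy.optimize import least_squares
s=sense();print(s["position"])
z=np.load("pics/p3wrist.npz");im,d=z["im"],z["d"];C=cloud("wrist",d)
m=(d>0)&(np.hypot(C[...,0]-.5415,C[...,1]-.12)<.075)&(C[...,2]>.096)&(C[...,2]<.113)
print(m.sum()); P=C[m]
c0=np.array([.5415,.12]); a=np.degrees(np.arctan2(P[:,1]-c0[1],P[:,0]-c0[0])); r=np.hypot(*(P[:,:2]-c0).T)
E=[]
for b in np.arange(-180,180,4):
    k=np.where((a>=b)&(a<b+4))[0]
    if len(k)>2: j=k[np.argsort(r[k])[-2]]; E.append(P[j,:2]); print(b,round(r[j]*1000,1),end=' | ')
E=np.array(E);print(least_squares(lambda q:np.hypot(E[:,0]-q[0],E[:,1]-q[1])-.066,c0,loss='soft_l1',f_scale=.001).x)
p=s["position"]
m=(d>0)&(np.hypot(C[...,0]-p[0],C[...,1]-p[1])<.075)&(C[...,2]>.12)&(C[...,2]<.14);P=C[m]
c0=p[:2]; a=np.degrees(np.arctan2(P[:,1]-c0[1],P[:,0]-c0[0]))
r=np.hypot(*(P[:,:2]-c0).T);E=[]
for b in np.arange(60,200,4):
    k=np.where((a>=b)&(a<b+4))[0]
    if len(k)>2: j=k[np.argsort(r[k])[-2]]; E.append(P[j,:2])
E=np.array(E);print("lid",least_squares(lambda q:np.hypot(E[:,0]-q[0],E[:,1]-q[1])-.064,c0,loss='soft_l1',f_scale=.001).x)
E
```

```text
[0.5413505  0.11997066 0.15139851]
832
68 67.8 | 72 68.2 | 76 68.4 | 80 68.1 | 84 68.3 | 88 68.3 | 92 68.2 | 96 68.2 | 100 68.4 | 104 68.1 | 108 68.0 | 112 68.2 | 116 67.8 | 120 67.7 | 124 67.9 | 128 67.7 | 132 67.3 | 136 67.3 | 140 67.0 | 144 66.7 | 148 66.7 | 152 66.5 | 156 66.2 | 160 66.1 | 164 65.8 | 168 65.3 | [0.54203041 0.12232452]
lid [0.54160653 0.12010691]
```

Request:
{"api": "move_arm", "payload": {
  "moves": [0.001, 0.001, 0.003, 0, 0.001, 0.001, 0.006, 0, 0.001, 0.001, 0.008, 0, 0.001, 0.001, 0.01, 0, 0.001, 0.001, 0.012, 0]
}}

```text
clock: 7.28
position: [0.5409, 0.1215, 0.1383]
eef_rot: [-180.0, -0.0, 129.9]
ft_force: [0.7, 0.0, -3.9]
finger_gap: 0.0352
```

Spigot is in the bore with no contact force. I'll go down the rest.

Request:
{"api": "move_arm", "payload": {
  "moves": [0, 0, 0.001, 0, 0, 0, 0.002, 0, 0, 0, 0.003, 0, 0, 0, 0.003, 0]
}}

```text
clock: 7.78
position: [0.541, 0.1215, 0.1359]
eef_rot: [180.0, 0.0, 129.9]
ft_force: [-0.6, 0.1, 0.7]
finger_gap: 0.0354
```

```bash
python3 - <<'E'
from h import *
s=sense();print(s["position"],s["ft_force"],s["moment"])
E
```

```text
[0.5409685  0.12152849 0.13587026] [-0.57317538  0.11528245  0.71846646] [-0.18742482  0.14826466 -0.00046154]
```

Request:
{"api": "move_arm", "payload": {
  "moves": [0, 0, 0, 0, 0, 0, 0, 0, 0, 0, 0, 0],
  "gripper": 0.4
}}

```text
clock: 8.15
position: [0.541, 0.1216, 0.1356]
eef_rot: [180.0, 0.0, 129.9]
ft_force: [-0.2, 0.1, 0.7]
finger_gap: 0.0619
```

Request:
{"api": "move_arm", "payload": {
  "moves": [0, 0, -0.02, 0, 0, 0, -0.06, 0, 0, 0, -0.12, 0, 0, 0, -0.17, 0, 0, 0, -0.19, 0, 0, 0, -0.19, 0]
}}

```text
clock: 8.9
position: [0.5416, 0.1218, 0.327]
eef_rot: [179.8, 0.1, 129.9]
ft_force: [-0.5, -0.2, -0.4]
finger_gap: 0.066
```

```bash
python3 - <<'E'
from h import *
s=sense();print(s["position"],s["joint_positions"],s["ft_force"],s["finger_gap"])
for n in("top","side","wrist"):
    im,d=get_image(n); save(im,"p4"+n+".png"); np.savez("pics/p4"+n+".npz",im=im,d=d)
    C=cloud(n,d)
    for nm,c,r,zs in(("disc",(.541,.121),.08,(.110,.121)),("post",(.541,.121),.03,(.14,.156)),("pin",(.638,-.08),.02,(.225,.245)),("hub",(.633,.014),.014,(.235,.27)),("piv",(.627,.1),.03,(.19,.25))):
        m=(d>0)&(np.hypot(C[...,0]-c[0],C[...,1]-c[1])<r)&(C[...,2]>zs[0])&(C[...,2]<zs[1]); P=C[m]
        if len(P)>5: print(n,nm,len(P),np.round((P.min(0)+P.max(0))/2,4),np.round(np.median(P,0),4),np.round(P.max(0)-P.min(0),3))
E
```

```text
[0.54162445 0.12184821 0.32695035] [  7.82836143  24.92604125 -35.04819755  93.13881275  15.34730618
  66.5938111    9.09757331] [-0.5131495  -0.1881528  -0.37991857] 0.06600873015506618
top disc 297 [0.5327 0.1351 0.1155] [0.5184 0.1479 0.116 ] [0.109 0.091 0.011]
top post 21 [0.5344 0.1247 0.1483] [0.5345 0.1271 0.1492] [0.024 0.02  0.015]
top pin 15 [ 0.6369 -0.0796  0.2328] [ 0.6356 -0.081   0.2356] [0.01  0.012 0.014]
top hub 44 [0.6327 0.0144 0.2479] [0.6328 0.0144 0.2492] [0.025 0.022 0.015]
side disc 369 [0.5232 0.121  0.1154] [0.5216 0.1098 0.1163] [0.087 0.126 0.011]
side post 91 [0.5428 0.1227 0.1478] [0.5453 0.1205 0.15  ] [0.033 0.034 0.014]
side pin 34 [ 0.6388 -0.0787  0.2331] [ 0.6415 -0.0788  0.2348] [0.015 0.013 0.015]
side hub 68 [0.6332 0.0143 0.2475] [0.6352 0.012  0.2497] [0.025 0.027 0.013]
side piv 99 [0.6278 0.0985 0.2006] [0.6262 0.0962 0.2004] [0.04  0.052 0.021]
wrist disc 7958 [0.5486 0.1218 0.1155] [0.537  0.1263 0.1165] [0.143 0.127 0.011]
wrist post 867 [0.5405 0.122  0.1463] [0.54   0.1226 0.1502] [0.035 0.035 0.012]
wrist hub 517 [0.6323 0.0151 0.2493] [0.6293 0.0182 0.2502] [0.026 0.026 0.008]
wrist piv 1278 [0.6264 0.0939 0.1997] [0.6211 0.0934 0.2003] [0.04  0.048 0.019]
```

View pics/p4wrist.png

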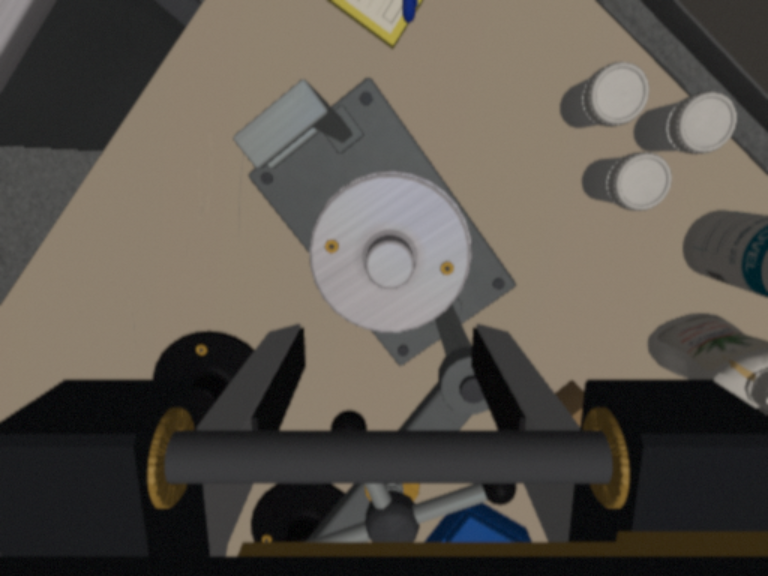

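The lid is seated flat (disc top 116 mm). Now the bridge: I'll check where the spokes are relative to the pin.

```bash
python3 - <<'E'
from h import *
c=np.array([.633,.0144])
for n in("top","side","wrist"):
    z=np.load(f"pics/p4{n}.npz");d=z["d"];C=cloud(n,d) if n!="wrist" else cloud(n,d)
    r=np.hypot(C[...,0]-c[0],C[...,1]-c[1]); m=(d>0)&(r>.06)&(r<.079)&(C[...,2]>.236)&(C[...,2]<.258)
    a=np.degrees(np.arctan2(C[...,1]-c[1],C[...,0]-c[0]))[m]; h,_=np.histogram(a,np.arange(-180,181,10)); print(n,[(int(-180+10*i+5),int(v)) for i,v in enumerate(h) if v])
s=sense();plan(s["position"],s["eef_rot"][2],[(.638,-.080,.327,93),(.638,-.080,.235,93)])
E
```

```text
top [(-125, 10), (-115, 14), (-35, 14), (-25, 10)]
side [(-125, 8), (-115, 32), (-105, 1), (-35, 21), (-25, 26), (55, 26), (65, 17), (75, 1), (145, 12), (155, 22), (165, 2)]
wrist [(-125, 17), (55, 37), (65, 213), (145, 144), (155, 103)]
[-0.217  -0.054  -0.0029] turn 36.9
[-0.217  -0.054   0.0891] turn 36.9
```

Request:
{"api": "move_arm", "payload": {
  "moves": [-0.04, -0.01, -0.003, 6, -0.09, -0.022, -0.003, 14, -0.14, -0.035, -0.003, 23, -0.19, -0.047, -0.003, 32, -0.217, -0.054, -0.003, 37, -0.217, -0.054, 0.02, 37, -0.217, -0.054, 0.02, 37],
  "gripper": -0.2
}}

```text
clock: 9.93
position: [0.6368, -0.0798, 0.3021]
eef_rot: [-179.6, -0.1, 92.9]
ft_force: [-0.6, 0.3, -0.3]
finger_gap: 0.0377
```

```bash
python3 - <<'E'
from h import *
s=sense();print(s["position"],s["eef_rot"],s["finger_gap"])
im,d=get_image("wrist"); save(im,"w5.png"); C=cloud("wrist",d)
m=(d>0)&(np.hypot(C[...,0]-.638,C[...,1]+.08)<.03)&(C[...,2]>.225)&(C[...,2]<.245); P=C[m]
print(len(P),np.round((P.min(0)+P.max(0))/2,4),np.round(P.max(0)-P.min(0),3))
for r in tip_of("wrist","bridge_pin"): print(r["conf"],toworld("wrist",r["location"]))
E
```

```text
[ 0.6368279  -0.07981123  0.30207755] [-1.79619088e+02 -5.76210624e-02  9.29131531e+01] 0.03770716076737281
334 [ 0.6391 -0.076   0.2344] [0.015 0.014 0.019]
0.75 [ 0.64198638 -0.07176139  0.22128007]
```

View pics/w5.png

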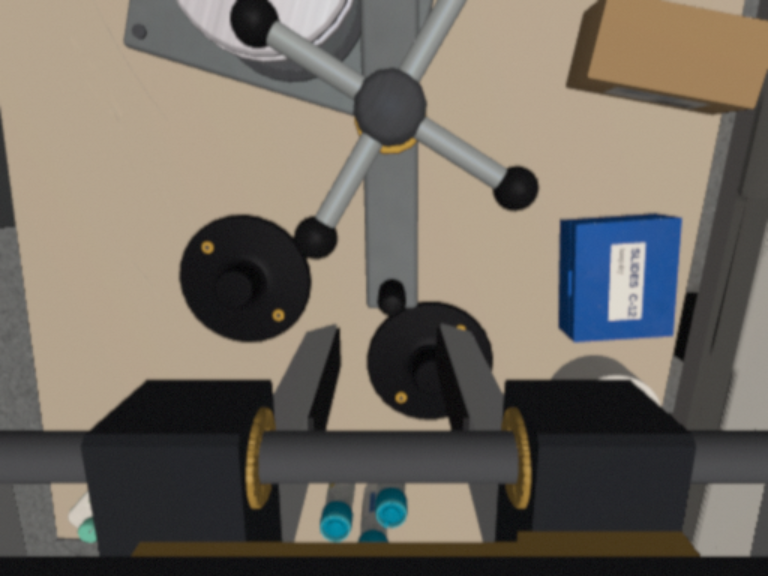

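The pin (px 392,297) lies between the fingers and the spokes are clear. I'll lower and close lightly on the pin.

Request:
{"api": "move_arm", "payload": {
  "moves": [0.001, 0.001, 0.03, 0, 0.001, 0.001, 0.055, 0, 0.001, 0.001, 0.068, 0, 0.001, 0.001, 0.068, 0]
}}

```text
clock: 10.52
position: [0.6394, -0.0782, 0.2373]
eef_rot: [-180.0, -0.0, 92.9]
ft_force: [-0.3, -0.4, 0.1]
finger_gap: 0.0376
```

Request:
{"api": "move_arm", "payload": {
  "moves": [0, 0, 0, 0, 0, 0, 0, 0, 0, 0, 0, 0, 0, 0, 0, 0],
  "gripper": -0.9,
  "force": 8
}}

```text
clock: 11.02
position: [0.6394, -0.0786, 0.2383]
eef_rot: [180.0, 0.0, 92.9]
ft_force: [-4.5, 0.3, 5.5]
finger_gap: 0.0145
```

```bash
python3 - <<'E'
from h import *
s=sense();print(s["position"],s["eef_rot"],s["finger_gap"],s["ft_force"],s["joint_positions"])
p=s["position"]; pv=np.array([.6284,.1023]); v=p[:2]-pv; print(np.hypot(*v),np.degrees(np.arctan2(v[1],v[0])))
# arc: radius .1815 to allow
a0=np.degrees(np.arctan2(v[1],v[0])); R0=np.hypot(*v)
T=[]
for k in range(1,23):
    a=a0-5*k; T.append((pv[0]+R0*np.cos(np.radians(a)),pv[1]+R0*np.sin(np.radians(a)),p[2],s["eef_rot"][2]-5*k))
plan(p,s["eef_rot"][2],T)
E
```

```text
[ 0.63941922 -0.07863022  0.23825277] [1.79997501e+02 1.66569337e-02 9.29092287e+01] 0.014452211822378172 [-4.52325562  0.25077852  5.52219731] [ 17.34086918  35.78531713 -21.93955429  86.19253294  14.50865572
  60.83330862  -5.03233027]
0.18126546112325212 -86.51481044844847
[ 0.0005 -0.0158 -0.    ] turn 5.0
[ 0.0024 -0.0315 -0.    ] turn 10.0
[ 0.0057 -0.047  -0.    ] turn 15.0
[ 0.0103 -0.0621 -0.    ] turn 20.0
[ 0.0162 -0.0768 -0.    ] turn 25.0
[ 0.0234 -0.0909 -0.    ] turn 30.0
[ 0.0317 -0.1043 -0.    ] turn 35.0
[ 0.0412 -0.1169 -0.    ] turn 40.0
[ 0.0518 -0.1287 -0.    ] turn 45.0
[ 0.0634 -0.1395 -0.    ] turn 50.0
[ 0.0758 -0.1493 -0.    ] turn 55.0
[ 0.0891 -0.1579 -0.    ] turn 60.0
[ 0.103  -0.1653 -0.    ] turn 65.0
[ 0.1176 -0.1715 -0.    ] turn 70.0
[ 0.1326 -0.1764 -0.    ] turn 75.0
[ 0.148 -0.18  -0.   ] turn 80.0
[ 0.1636 -0.1822 -0.    ] turn 85.0
[ 0.1794 -0.1831 -0.    ] turn 90.0
[ 0.1952 -0.1825 -0.    ] turn 95.0
[ 0.2109 -0.1806 -0.    ] turn 100.0
[ 0.2264 -0.1774 -0.    ] turn 105.0
[ 0.2415 -0.1728 -0.    ] turn 110.0
```

Request:
{"api": "move_arm", "payload": {
  "moves": [0.0005, -0.016, 0, 5, 0.0025, -0.0315, 0, 10, 0.0055, -0.047, 0, 15, 0.0105, -0.062, 0, 20, 0.016, -0.077, 0, 25, 0.0235, -0.091, 0, 30, 0.0315, -0.1045, 0, 35, 0.041, -0.117, 0, 40, 0.052, -0.1285, 0, 45]
}}

```text
clock: 12.15
position: [0.509, -0.0353, 0.2382]
eef_rot: [179.8, 0.0, 47.7]
ft_force: [-0.2, -5.6, 4.0]
finger_gap: 0.0148
```

```bash
python3 - <<'E'
from h import *
s=sense();p=s["position"];print(p,s["eef_rot"],s["finger_gap"],s["ft_force"],s["joint_positions"])
im,d=get_image("wrist"); save(im,"w6.png")
yaw=92.91-45; c=np.array([.63942,-.07863,.23825])+Rm([180,0,92.91])@np.array([.052,-.1285,0])  # commanded
print("cmd",c)
pv=np.array([.6284,.1023]); 
T=[]
for k in range(10,23):
    a=-86.51-5*k; T.append((pv[0]+.18127*np.cos(np.radians(a)),pv[1]+.18127*np.sin(np.radians(a)),c[2],92.91-5*k))
plan(c,yaw,T)
E
```

```text
[ 0.50904588 -0.03530363  0.23815772] [1.79788451e+02 4.38232472e-02 4.76701685e+01] 0.014824118264914142 [-0.2206989  -5.61135728  3.95690086] [  8.77454958  23.46480015 -11.30952248 107.54117891   6.13466676
  49.44197336 -47.93869939]
cmd [ 0.5084458  -0.03322064  0.23825   ]
[ 0.0002 -0.0158 -0.    ] turn 5.0
[ 0.0021 -0.0315 -0.    ] turn 10.0
[ 0.0054 -0.047  -0.    ] turn 15.0
[ 0.01   -0.0621 -0.    ] turn 20.0
[ 0.0159 -0.0768 -0.    ] turn 25.0
[ 0.0231 -0.0909 -0.    ] turn 30.0
[ 0.0314 -0.1043 -0.    ] turn 35.0
[ 0.0409 -0.1169 -0.    ] turn 40.0
[ 0.0515 -0.1287 -0.    ] turn 45.0
[ 0.0631 -0.1395 -0.    ] turn 50.0
[ 0.0755 -0.1492 -0.    ] turn 55.0
[ 0.0888 -0.1579 -0.    ] turn 60.0
[ 0.1027 -0.1653 -0.    ] turn 65.0
```

View pics/w6.png

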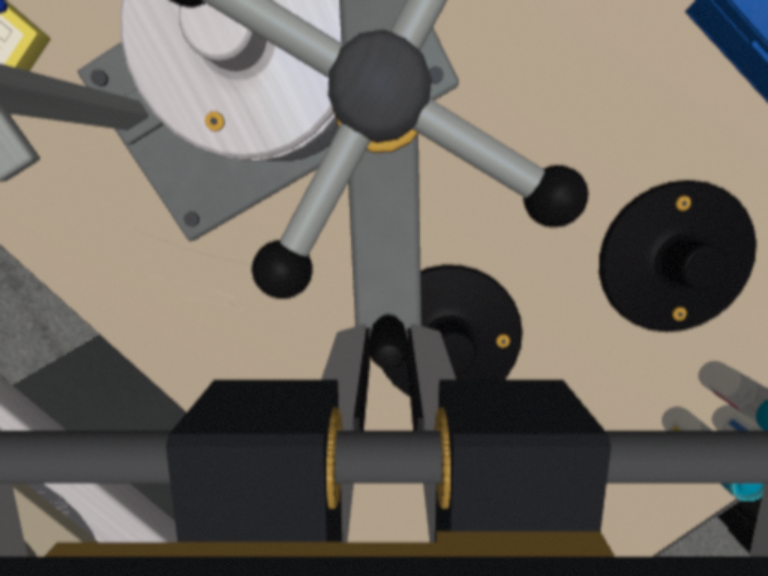

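The bridge follows. Continuing to about 10° before closed.

Request:
{"api": "move_arm", "payload": {
  "moves": [0.0, -0.016, 0, 5, 0.002, -0.0315, 0, 10, 0.0055, -0.047, 0, 15, 0.01, -0.062, 0, 20, 0.016, -0.077, 0, 25, 0.023, -0.091, 0, 30, 0.0315, -0.1045, 0, 35, 0.041, -0.117, 0, 40, 0.0515, -0.1285, 0, 45, 0.063, -0.1395, 0, 50]
}}

```text
clock: 13.45
position: [0.4458, 0.1067, 0.238]
eef_rot: [179.9, 0.2, -2.2]
ft_force: [-5.2, -2.4, 10.1]
finger_gap: 0.015
```

```bash
python3 - <<'E'
from h import *
s=sense();p=s["position"];print(p,s["eef_rot"],s["finger_gap"],s["ft_force"],s["joint_positions"])
yaw=47.91-50; c=np.array([.50845,-.03322,.23825])+Rm([180,0,47.91])@np.array([.063,-.1395,0])  # commanded
print("cmd",c)
pv=np.array([.6284,.1023]); 
T=[]
for k in range(1,15):
    a=-86.51-95-k; T.append((pv[0]+.18127*np.cos(np.radians(a)),pv[1]+.18127*np.sin(np.radians(a)),c[2],yaw-k))
plan(c,yaw,T)
im,d=get_image("wrist"); save(im,"w7.png")
E
```

```text
[0.44584812 0.10667869 0.23803881] [ 1.79918641e+02  1.53353057e-01 -2.20272598e+00] 0.014982329208015918 [-5.17337961 -2.36870837 10.1129513 ] [ -16.06541101   19.11511616   -1.21509419  114.71110188    0.58546533
   46.3509448  -109.82149289]
cmd [0.44715677 0.1070383  0.23825   ]
[ 0.     -0.0032 -0.    ] turn 1.0
[ 0.0001 -0.0064 -0.    ] turn 2.0
[ 0.0002 -0.0095 -0.    ] turn 3.0
[ 0.0003 -0.0127 -0.    ] turn 4.0
[ 0.0006 -0.0158 -0.    ] turn 5.0
[ 0.0008 -0.019  -0.    ] turn 6.0
[ 0.0012 -0.0221 -0.    ] turn 7.0
[ 0.0015 -0.0253 -0.    ] turn 8.0
[ 0.002  -0.0284 -0.    ] turn 9.0
[ 0.0025 -0.0315 -0.    ] turn 10.0
[ 0.003  -0.0347 -0.    ] turn 11.0
[ 0.0036 -0.0378 -0.    ] turn 12.0
[ 0.0043 -0.0409 -0.    ] turn 13.0
[ 0.005  -0.0439 -0.    ] turn 14.0
```

View pics/w7.png

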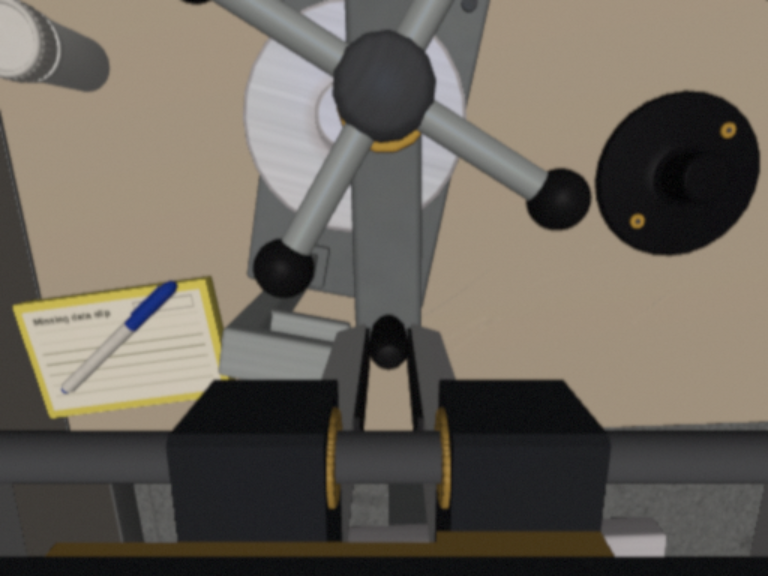

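Request:
{"api": "move_arm", "payload": {
  "moves": [0, -0.0064, 0, 2, 0, -0.0127, 0, 4, 0.001, -0.019, 0, 6, 0.0015, -0.0253, 0, 8, 0.002, -0.0284, 0, 9]
}}

```text
clock: 14.12
position: [0.4491, 0.1356, 0.238]
eef_rot: [180.0, 0.1, -11.0]
ft_force: [-5.6, -2.2, 9.9]
finger_gap: 0.0142
```

Request:
{"api": "move_arm", "payload": {
  "moves": [0, -0.002, 0, 0.5, 0, -0.004, 0, 1, 0, -0.004, 0, 1]
}}

```text
clock: 14.5
position: [0.4498, 0.1396, 0.238]
eef_rot: [180.0, 0.1, -12.0]
ft_force: [-4.7, -0.1, 8.7]
finger_gap: 0.0144
```

```bash
python3 - <<'E'
from h import *
s=sense();p=s["position"];print(p,s["eef_rot"],s["finger_gap"],s["ft_force"])
E
```

```text
[0.44983716 0.13961189 0.23796195] [ 1.79971914e+02  1.38272074e-01 -1.19942251e+01] 0.014373833487651191 [-4.66970292 -0.10981091  8.67691491]
```

Request:
{"api": "move_arm", "payload": {
  "moves": [0, -0.002, 0, 0.5, 0, -0.004, 0, 1, 0, -0.004, 0, 1]
}}

```text
clock: 14.88
position: [0.4507, 0.1435, 0.238]
eef_rot: [180.0, 0.1, -13.0]
ft_force: [-5.6, -1.1, 9.0]
finger_gap: 0.0143
```

Request:
{"api": "move_arm", "payload": {
  "moves": [0, -0.002, 0, 0.5, 0, -0.004, 0, 1, 0, -0.004, 0, 1]
}}

```text
clock: 15.25
position: [0.451, 0.144, 0.2378]
eef_rot: [179.7, 0.2, -14.1]
ft_force: [-7.0, -6.3, 12.1]
finger_gap: 0.0146
```

Request:
{"api": "move_arm", "payload": {
  "moves": [0, -0.002, 0, 0, 0, -0.004, 0, 0, 0, -0.004, 0, 0]
}}

```text
clock: 15.62
position: [0.4513, 0.1444, 0.2375]
eef_rot: [179.4, 0.2, -14.2]
ft_force: [-6.4, -15.0, 13.1]
finger_gap: 0.0157
```

```bash
python3 - <<'E'
from h import *
s=sense();p=s["position"];print(p,s["eef_rot"],s["finger_gap"],s["ft_force"])
im,d=get_image("wrist"); save(im,"w8.png")
E
```

```text
[0.45128865 0.14442346 0.23751064] [179.38291181   0.23608883 -14.18000953] 0.015671783170984083 [ -6.41863473 -14.99203713  13.0880238 ]
```

View pics/w8.png

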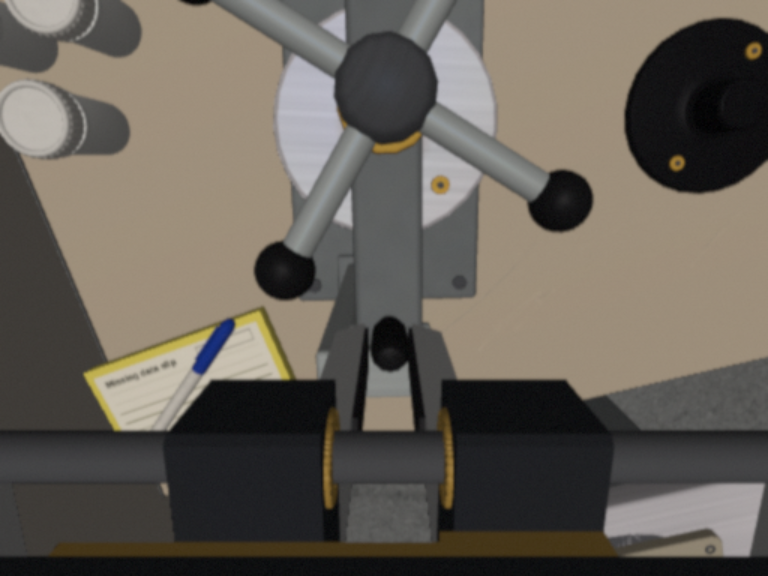

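The bridge is at a hard stop (15 N, no motion) with the bar end in the catch. I'll unload, open and rise.

Request:
{"api": "move_arm", "payload": {
  "moves": [0, 0.006, 0, 0, 0, 0.006, 0, 0, 0, 0.006, 0, 0],
  "gripper": -0.2
}}

```text
clock: 16.05
position: [0.4528, 0.146, 0.2375]
eef_rot: [-179.9, -0.0, -14.0]
ft_force: [-0.2, -0.4, -0.8]
finger_gap: 0.0371
```

Request:
{"api": "move_arm", "payload": {
  "moves": [0, 0, -0.03, 0, 0, 0, -0.08, 0, 0, 0, -0.09, 0, 0, 0, -0.09, 0]
}}

```text
clock: 16.55
position: [0.4526, 0.1457, 0.3276]
eef_rot: [-180.0, -0.0, -14.0]
ft_force: [1.0, -0.1, -1.4]
finger_gap: 0.038
```

```bash
python3 - <<'E'
from h import *
s=sense();p=s["position"];print(p,s["eef_rot"],s["finger_gap"],s["ft_force"],s["moment"],s["joint_positions"])
for n in("top","side","wrist"):
    im,d=get_image(n); save(im,"p9"+n+".png"); np.savez("pics/p9"+n+".npz",im=im,d=d)
    C=cloud(n,d); c=(.5415,.121)
    for r in tip_of(n,"star_centre")[:1]: print(n,"tip",r["conf"],toworld(n,r["location"]))
    for nm,c,r,zs in(("hub",(.5415,.121),.0155,(.236,.27)),("pin",(.452,.144),.02,(.225,.245)),("post",(.5415,.121),.03,(.14,.156))):
        m=(d>0)&(np.hypot(C[...,0]-c[0],C[...,1]-c[1])<r)&(C[...,2]>zs[0])&(C[...,2]<zs[1]); P=C[m]
        if len(P)>5: print(n,nm,len(P),np.round((P.min(0)+P.max(0))/2,4),np.round(P.max(0)-P.min(0),3),P[:,2].max())
    r=np.hypot(C[...,0]-.5415,C[...,1]-.121); m=(d>0)&(r>.06)&(r<.079)&(C[...,2]>.236)&(C[...,2]<.258)
    a=np.degrees(np.arctan2(C[...,1]-.121,C[...,0]-.5415))[m]; h,_=np.histogram(a,np.arange(-180,181,10)); print(n,[(int(-180+10*i+5),int(v)) for i,v in enumerate(h) if v>2])
E
```

```text
[0.45256002 0.14565604 0.32760524] [-1.79954324e+02 -4.84100365e-02 -1.40413761e+01] 0.03800828942296045 [ 0.97216436 -0.05941604 -1.39750751] [-0.01135923  0.01091193 -0.00580397] [ -22.42859988   14.6421306     1.55645385  104.82017043   -0.46323134
   60.47782246 -124.73621908]
top tip 0.68 [0.54305504 0.1224797  0.23935002]
top hub 31 [0.5413 0.1172 0.2491] [0.027 0.019 0.013] 0.25567098075197664
top [(-55, 7), (-45, 15)]
side tip 0.64 [0.54334309 0.12284247 0.23966635]
side hub 73 [0.5424 0.1205 0.2462] [0.028 0.03  0.018] 0.2552464610449075
side pin 25 [0.4539 0.1434 0.2339] [0.015 0.013 0.017] 0.24242718254014078
side post 53 [0.543  0.116  0.1471] [0.037 0.026 0.013] 0.15363056021569593
side [(-135, 20), (-125, 10), (-55, 3), (-45, 31), (-35, 8), (35, 10), (45, 27), (125, 9), (135, 17), (145, 3)]
wrist tip 0.9 [0.5416832  0.12361245 0.23620304]
wrist hub 1465 [0.5415 0.1217 0.2485] [0.031 0.03  0.011] 0.25409073778339836
wrist pin 264 [0.4522 0.1437 0.2332] [0.014 0.014 0.016] 0.2410560835749172
wrist [(-145, 143), (-135, 312), (-125, 47), (-55, 32), (-45, 9), (35, 56), (45, 469), (55, 192), (125, 113), (135, 362), (145, 59)]
```

View pics/p9wrist.png

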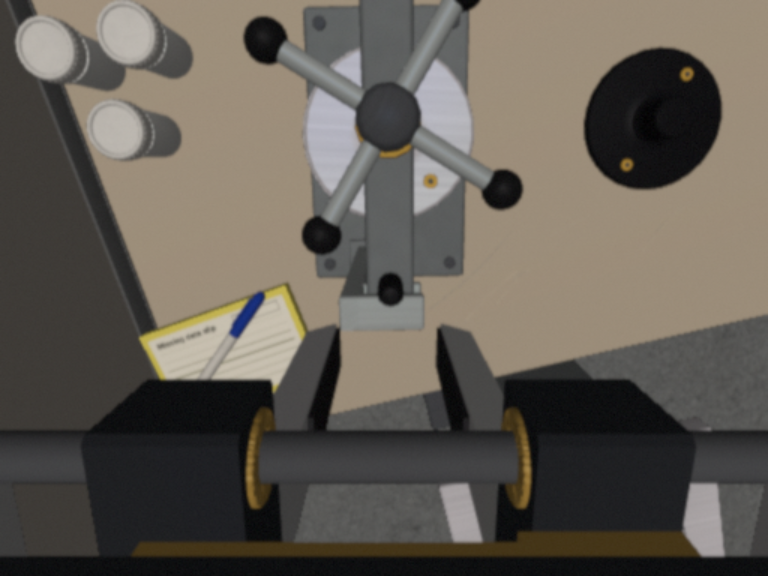

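View pics/p9side.png

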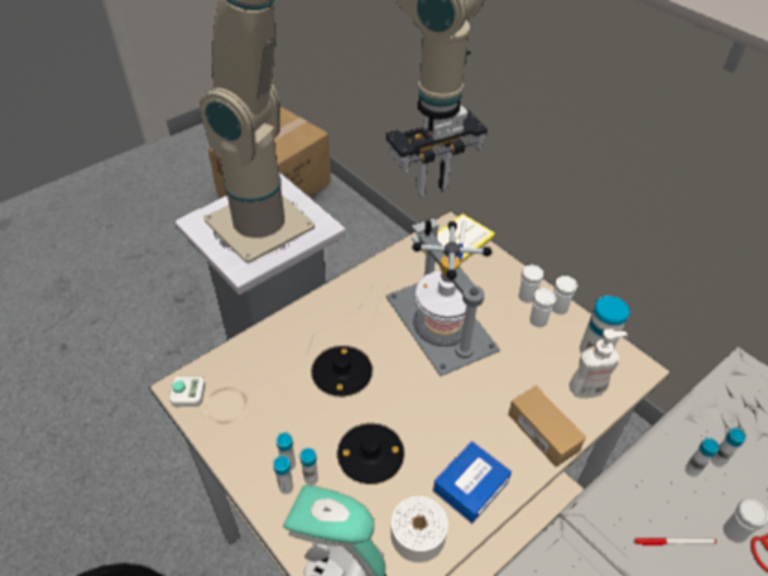

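Closed: the bar end sits in the catch, the star centre is at about (0.542, 0.121), and the spokes are at about 46° + 90k. I'll straddle the hub and turn with both fingers as a couple. First I wind the wrist up anticlockwise above the star.

Request:
{"api": "move_arm", "payload": {
  "moves": [0.03, 0.001, 0, -10, 0.07, 0.002, 0, -20, 0.0925, 0.002, 0, -30, 0.0925, 0.002, 0, -40, 0.0925, 0.002, 0, -50, 0.0925, 0.002, 0, -60, 0.0925, 0.002, 0, -70, 0.0925, 0.002, 0, -80, 0.0925, 0.002, 0, -90, 0.0925, 0.002, 0, -100],
  "gripper": 0.66
}}

```text
clock: 18.1
position: [0.5414, 0.1206, 0.3267]
eef_rot: [-179.9, 0.0, 86.2]
ft_force: [-0.6, -0.4, 0.3]
finger_gap: 0.078
```

Request:
{"api": "move_arm", "payload": {
  "moves": [0, 0, 0, -10, 0, 0, 0, -20, 0, 0, 0, -30, 0, 0, 0, -40, 0, 0, 0, -50, 0, 0, 0, -60, 0, 0, 0, -70, 0, 0, 0, -80, 0, 0, 0, -90, 0, 0, 0, -100]
}}

```text
clock: 19.35
position: [0.5414, 0.1205, 0.3268]
eef_rot: [180.0, -0.1, -173.8]
ft_force: [0.5, 0.3, 0.2]
finger_gap: 0.0777
```

Request:
{"api": "move_arm", "payload": {
  "moves": [0, 0, 0, -10, 0, 0, 0, -20, 0, 0, 0, -30, 0, 0, 0, -40, 0, 0, 0, -50, 0, 0, 0, -60, 0, 0, 0, -70, 0, 0, 0, -70]
}}

```text
clock: 20.35
position: [0.5415, 0.1205, 0.3267]
eef_rot: [179.9, 0.0, -104.2]
ft_force: [0.3, 0.8, -0.7]
finger_gap: 0.0782
```

```bash
python3 - <<'E'
from h import *
s=sense();p=s["position"];print(p,s["eef_rot"],s["finger_gap"],s["ft_force"],s["moment"],s["joint_positions"],s["clock"])
n="wrist";im,d=get_image(n); save(im,"w10.png");C=cloud(n,d)
m=(d>0)&(np.hypot(C[...,0]-.5415,C[...,1]-.121)<.0155)&(C[...,2]>.236)&(C[...,2]<.27); P=C[m]
print(len(P),np.round((P.min(0)+P.max(0))/2,4),np.round(P.max(0)-P.min(0),3),P[:,2].max())
plan(p,s["eef_rot"][2],[(.5418,.1214,.25,258)])
E
```

```text
[0.54149778 0.12049419 0.32668769] [ 1.79905218e+02  1.72618040e-02 -1.04198358e+02] 0.07816748769151222 [ 0.25284015  0.77149767 -0.74946121] [ 0.06825186 -0.12754374  0.00664552] [ 22.45421003  32.63761181 -62.09956807  92.5895434   29.77760571
  73.16654839 120.98157219] 20.35
1195 [0.5415 0.1215 0.2455] [0.031 0.03  0.018] 0.2545068620087112
[-0.001  -0.0001  0.0767] turn -362.2
```

View pics/w10.png

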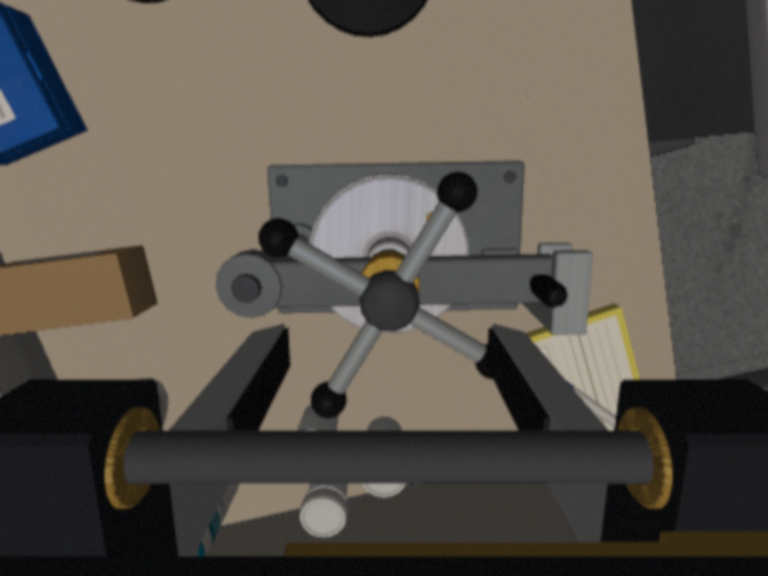

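Fingers are horizontal in the picture, with the next spoke 30° clockwise and clear. Lowering until the tips are about 10 mm below spoke mid-height.

Request:
{"api": "move_arm", "payload": {
  "moves": [-0.001, 0, 0.03, 0, -0.001, 0, 0.06, 0, -0.001, 0, 0.075, 0, -0.001, 0, 0.082, 0, -0.001, 0, 0.082, 0]
}}

```text
clock: 21.02
position: [0.542, 0.1219, 0.2457]
eef_rot: [-180.0, 0.0, -104.1]
ft_force: [0.4, 0.3, -0.8]
finger_gap: 0.0781
```

```bash
python3 - <<'E'
from h import *
s=sense();p=s["position"];print(p,s["eef_rot"],s["ft_force"],s["moment"],s["joint_positions"])
E
```

```text
[0.54202831 0.12191006 0.24573574] [-1.79986896e+02  1.46579387e-02 -1.04115722e+02] [ 0.3926082   0.29728008 -0.76525609] [ 0.12818907 -0.07905052 -0.01708582] [ 20.31662796  36.92935528 -58.79204578  99.41686366  34.86822224
  64.01023042 116.39004037]
```

Request:
{"api": "move_arm", "payload": {
  "moves": [0, 0, 0, 6, 0, 0, 0, 12, 0, 0, 0.0003, 18, 0, 0, 0.0006, 24, 0, 0, 0.001, 30, 0, 0, 0.001, 30]
}}

```text
clock: 21.78
position: [0.542, 0.1217, 0.2453]
eef_rot: [-179.9, 0.0, -134.0]
ft_force: [-1.1, -1.1, -0.4]
finger_gap: 0.0779
```

```bash
python3 - <<'E'
from h import *
s=sense();p=s["position"];print(p,s["eef_rot"],s["ft_force"],s["moment"],s["joint_positions"][6])
n="wrist";im,d=get_image(n); save(im,"w11.png")
E
```

```text
[0.54197457 0.1216712  0.24526281] [-1.79932426e+02  1.08554582e-02 -1.34035248e+02] [-1.14957222 -1.11624107 -0.35130269] [-0.08129233  0.03599183  0.05377989] 91.40308856659304
```

View pics/w11.png

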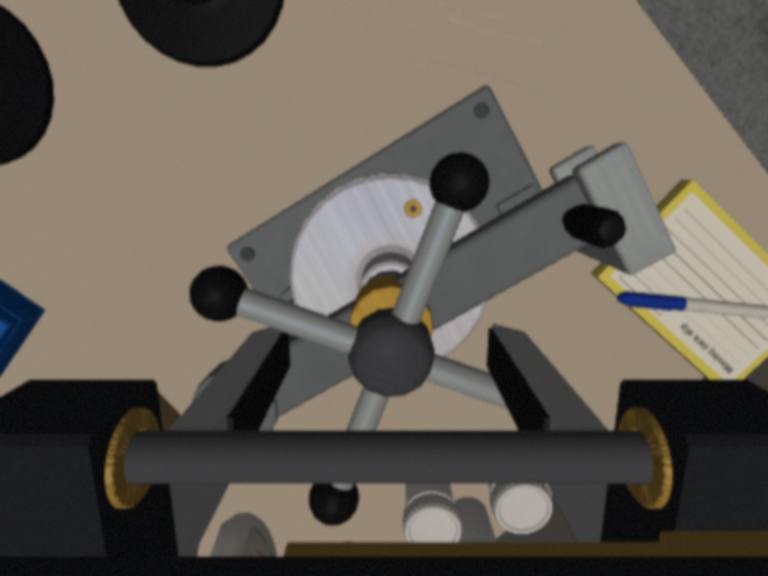

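Request:
{"api": "move_arm", "payload": {
  "moves": [0, 0, 0.0003, 5, 0, 0, 0.0006, 10, 0, 0, 0.001, 15, 0, 0, 0.0013, 20, 0, 0, 0.0013, 20]
}}

```text
clock: 22.45
position: [0.5417, 0.1216, 0.2437]
eef_rot: [-180.0, -0.0, -154.0]
ft_force: [-2.7, -1.5, 1.0]
finger_gap: 0.078
```

```bash
python3 - <<'E'
from h import *
s=sense();p=s["position"];print(p,s["eef_rot"],s["ft_force"],s["moment"],s["joint_positions"][6])
E
```

```text
[0.54169102 0.12163807 0.24365733] [-1.79968342e+02 -1.06224811e-02 -1.53958876e+02] [-2.72622218 -1.45693671  1.04743837] [-0.18922157  0.25589249  0.11846715] 74.69246630549038
```

Request:
{"api": "move_arm", "payload": {
  "moves": [0, 0, 0.0005, 8, 0, 0, 0.001, 16, 0, 0, 0.0015, 24, 0, 0, 0.002, 32]
}}

```text
clock: 22.95
position: [0.5411, 0.1217, 0.2415]
eef_rot: [-180.0, -0.1, 173.9]
ft_force: [-3.7, -1.3, 2.7]
finger_gap: 0.078
```

```bash
python3 - <<'E'
from h import *
s=sense();p=s["position"];print(p,s["eef_rot"],s["ft_force"],s["moment"],s["joint_positions"][6])
n="wrist";im,d=get_image(n); save(im,"w12.png")
E
```

```text
[0.54113186 0.12171141 0.24149095] [-1.79965631e+02 -6.73550016e-02  1.73853360e+02] [-3.72690987 -1.29893208  2.68806423] [-0.25164643  0.73448896  0.23803515] 47.604327072949644
```

View pics/w12.png

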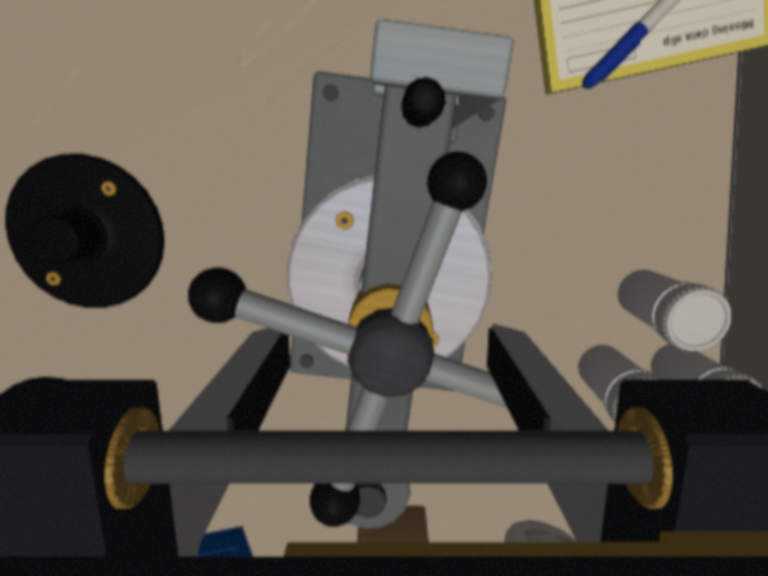

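The star follows the fingers, so the torque reading works (free-run about 0.24–0.30). I've turned it about 70° so far.

Request:
{"api": "move_arm", "payload": {
  "moves": [0, 0, 0.0005, 8, 0, 0, 0.001, 16, 0, 0, 0.0016, 24, 0, 0, 0.0021, 32]
}}

```text
clock: 23.5
position: [0.541, 0.1222, 0.2392]
eef_rot: [-179.9, -0.1, 142.0]
ft_force: [-4.0, 0.2, 3.8]
finger_gap: 0.0778
```

```bash
cat > q.py <<'E'
from h import *
s=sense();p=s["position"];print(np.round(p,4),np.round(s["eef_rot"],2),"F",np.round(s["ft_force"],2),"M",np.round(s["moment"],3),"q7",s["joint_positions"][6],s["clock"])
E
python3 q.py
```

```text
[0.541  0.1222 0.2392] [-1.7995e+02 -8.0000e-02  1.4197e+02] F [-3.95  0.19  3.83] M [-0.116  0.79   0.258] q7 20.631532430801027 23.5
```

Request:
{"api": "move_arm", "payload": {
  "moves": [0, 0, 0.0005, 8, 0, 0, 0.001, 16]
}}

```text
clock: 23.75
position: [0.5409, 0.1224, 0.2382]
eef_rot: [-179.9, -0.1, 126.0]
ft_force: [-4.9, 0.3, 2.8]
finger_gap: 0.0781
```

```bash
python3 q.py
```

```text
[0.5409 0.1224 0.2382] [-1.7993e+02 -7.0000e-02  1.2598e+02] F [-4.9   0.3   2.81] M [-0.041  0.824  0.275] q7 7.077007237403195 23.75
```

Request:
{"api": "move_arm", "payload": {
  "moves": [0, 0, 0.0005, 8, 0, 0, 0.001, 16]
}}

```text
clock: 24.0
position: [0.5409, 0.1226, 0.2371]
eef_rot: [-179.9, -0.1, 110.0]
ft_force: [-4.3, -0.3, 2.5]
finger_gap: 0.0783
```

```bash
python3 q.py
```

```text
[0.5409 0.1226 0.2371] [-1.7992e+02 -6.0000e-02  1.0999e+02] F [-4.31 -0.32  2.5 ] M [-0.049  0.803  0.268] q7 -6.49440723276909 24.0
```

Request:
{"api": "move_arm", "payload": {
  "moves": [0, 0, 0.0004, 6, 0, 0, 0.0008, 12]
}}

```text
clock: 24.25
position: [0.5409, 0.1227, 0.2363]
eef_rot: [-179.9, -0.0, 98.1]
ft_force: [-3.6, 0.5, 2.0]
finger_gap: 0.0778
```

```bash
python3 q.py
```

```text
[0.5409 0.1227 0.2363] [-1.799e+02 -5.000e-02  9.807e+01] F [-3.64  0.45  2.01] M [0.046 0.767 0.211] q7 -16.62356694375506 24.25
```

Request:
{"api": "move_arm", "payload": {
  "moves": [0, 0, 0.0004, 6, 0, 0, 0.0008, 12]
}}

```text
clock: 24.5
position: [0.5409, 0.1229, 0.2356]
eef_rot: [-179.9, -0.0, 86.1]
ft_force: [-3.1, 0.7, 2.7]
finger_gap: 0.078
```

```bash
python3 q.py
```

```text
[0.5409 0.1229 0.2356] [-1.799e+02 -4.000e-02  8.608e+01] F [-3.07  0.7   2.68] M [0.073 0.791 0.283] q7 -26.79807153736022 24.5
```

Request:
{"api": "move_arm", "payload": {
  "moves": [0, 0, 0.0004, 6, 0, 0, 0.0008, 12]
}}

```text
clock: 24.75
position: [0.541, 0.123, 0.2348]
eef_rot: [-179.9, -0.0, 74.1]
ft_force: [-3.7, -0.0, 2.7]
finger_gap: 0.0782
```

```bash
python3 q.py
```

```text
[0.541  0.123  0.2348] [-1.799e+02 -3.000e-02  7.410e+01] F [-3.71 -0.01  2.74] M [0.102 0.834 0.393] q7 -36.96411541483021 24.75
```

Request:
{"api": "move_arm", "payload": {
  "moves": [0, 0, 0.0003, 5, 0, 0, 0.0006, 10]
}}

```text
clock: 25.0
position: [0.5411, 0.1231, 0.2342]
eef_rot: [-179.9, -0.0, 64.1]
ft_force: [-3.3, 0.3, 2.5]
finger_gap: 0.0781
```

```bash
python3 q.py
```

```text
[0.5411 0.1231 0.2342] [-1.7991e+02 -2.0000e-02  6.4150e+01] F [-3.29  0.25  2.52] M [0.122 0.783 0.437] q7 -45.39870646154674 25.0
```

Request:
{"api": "move_arm", "payload": {
  "moves": [0, 0, 0.0003, 5, 0, 0, 0.0005, 8]
}}

```text
clock: 25.25
position: [0.5411, 0.1231, 0.2337]
eef_rot: [-179.9, -0.0, 56.2]
ft_force: [-2.7, 0.2, 2.6]
finger_gap: 0.0783
```

```bash
python3 q.py
```

```text
[0.5411 0.1231 0.2337] [-179.91   -0.     56.21] F [-2.66  0.25  2.61] M [0.108 0.754 0.425] q7 -52.11727476085675 25.25
```

Request:
{"api": "move_arm", "payload": {
  "moves": [0, 0, 0.0001, 2, 0, 0, 0.0002, 4]
}}

```text
clock: 25.5
position: [0.5412, 0.123, 0.2335]
eef_rot: [-179.9, -0.0, 52.0]
ft_force: [-4.1, 2.1, 4.9]
finger_gap: 0.0782
```

```bash
python3 q.py
```

```text
[0.5412 0.123  0.2335] [-1.799e+02 -2.000e-02  5.202e+01] F [-4.14  2.11  4.91] M [0.588 1.104 0.531] q7 -55.63270843643371 25.5
```

Request:
{"api": "move_arm", "payload": {
  "moves": [0, 0, 0.0001, 1.5, 0, 0, 0.0002, 3]
}}

```text
clock: 25.75
position: [0.5412, 0.1231, 0.2334]
eef_rot: [-179.9, -0.0, 49.0]
ft_force: [-5.0, 3.4, 5.9]
finger_gap: 0.0782
```

```bash
python3 q.py
```

```text
[0.5412 0.1231 0.2334] [-1.7992e+02 -2.0000e-02  4.9030e+01] F [-4.99  3.43  5.88] M [0.608 1.215 0.651] q7 -58.15606818361801 25.75
```

Torque is now rising sharply, 2.3 N m/rad against 0.29 for the gasket. I'll check the lid height and for any other contact before judging.

```bash
python3 - <<'E'
from h import *
s=sense();print(s["moment"],s["ft_force"])
for n in("top","side","wrist"):
    im,d=get_image(n); save(im,"p13"+n+".png"); C=cloud(n,d); np.savez("pics/p13"+n+".npz",im=im,d=d)
    o=np.load("pics/p9"+n+".npz")["d"] if n!="wrist" else None
    r=np.hypot(C[...,0]-.5415,C[...,1]-.1215)
    m=(d>0)&(r<.06)&(r>.022)&(C[...,2]>.108)&(C[...,2]<.121); print(n,m.sum(),np.median(C[m][:,2]))
    if o is not None:
        C0=cloud(n,o); k=m&(o>0)&(C0[...,2]>.108)&(C0[...,2]<.121); print("  dz same pixels",k.sum(),np.median(C[k][:,2]),np.median(C0[k][:,2]),np.median((C-C0)[k][:,2]))
print(sense()["moment"],sense()["eef_rot"])
E
```

```text
[0.60805538 1.21518625 0.65060073] [-4.98634946  3.4305805   5.87503605]
top 0 nan
  dz same pixels 0 nan nan nan
side 466 0.11407531783096563
  dz same pixels 453 0.11407990877206635 0.11662311668842472 -0.0026284696749640096
wrist 5325 0.11413141995300938
[0.58682435 1.19669086 0.66404125] [-1.79914488e+02 -2.14839266e-02  4.90603687e+01]
  return _methods._mean(a, axis=axis, dtype=dtype,
  ret = ret.dtype.type(ret / rcount)
```

View pics/p13wrist.png

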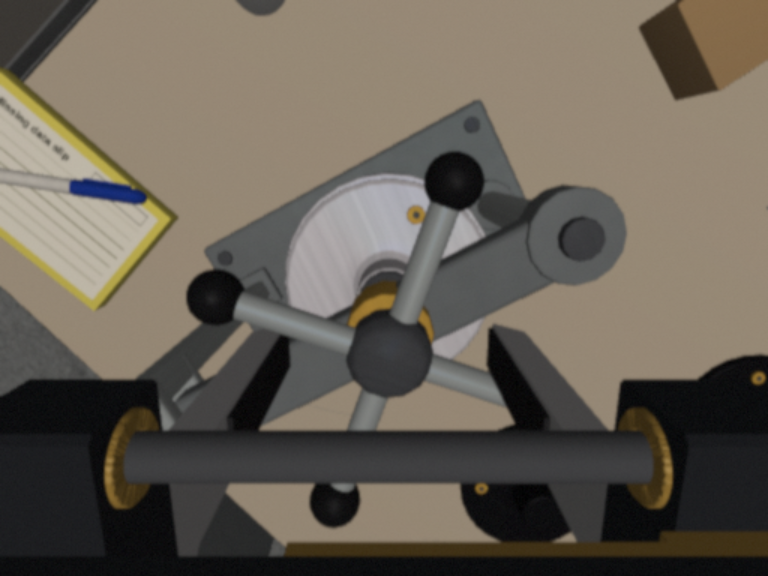

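The lid is down 2.6 mm by camera, against about 3 mm nominal. The fingers touch nothing but the spokes. One small further nudge to confirm it's solid.

Request:
{"api": "move_arm", "payload": {
  "moves": [0, 0, 0, 1, 0, 0, 0, 1]
}}

```text
clock: 26.15
position: [0.5412, 0.1231, 0.2334]
eef_rot: [-179.9, -0.0, 48.1]
ft_force: [-4.2, 3.1, 4.8]
finger_gap: 0.0782
```

```bash
python3 q.py
```

```text
[0.5412 0.1231 0.2334] [-1.7992e+02 -2.0000e-02  4.8080e+01] F [-4.21  3.08  4.81] M [0.64  1.131 0.677] q7 -58.96380147818108 26.15
```

Request:
{"api": "move_arm", "payload": {
  "moves": [0, 0, 0, 1, 0, 0, 0, 1.5]
}}

```text
clock: 26.4
position: [0.5412, 0.1231, 0.2334]
eef_rot: [-179.9, -0.0, 46.6]
ft_force: [-5.1, 2.7, 5.3]
finger_gap: 0.078
```

```bash
python3 q.py; python3 - <<'E'
from h import *
M=[]
d=[]
for i in range(3):
    im,dd=get_image("side"); s=sense(); M.append(s["moment"][2]); C=cloud("side",dd); r=np.hypot(C[...,0]-.5415,C[...,1]-.1215)
    m=(dd>0)&(r<.06)&(r>.022)&(C[...,2]>.108)&(C[...,2]<.121); 
    C0=cloud("side",np.load("pics/p9side.npz")["d"]);k=m&(C0[...,2]>.108)&(C0[...,2]<.121)
    d.append((C-C0)[k][:,2].mean())
print(M,d)
E
```

```text
[0.5412 0.1231 0.2334] [-1.7992e+02 -1.0000e-02  4.6600e+01] F [-5.15  2.72  5.32] M [0.597 1.168 0.802] q7 -60.220607493031956 26.4
[np.float64(0.8408789535820448), np.float64(0.793008858481991), np.float64(0.7929236178950317)] [np.float64(-0.0024459290693280636), np.float64(-0.0025030130039155854), np.float64(-0.0025328568223557083)]
```

It is solid: 0.80 N m and about 5 N m/rad, with the lid no longer sinking. I'll stop here, back the fingers off the spokes and rise.

Request:
{"api": "move_arm", "payload": {
  "moves": [0, 0, 0, -4, 0, 0, 0, -10, 0, 0, 0, -20, 0, 0, 0, -24, 0, 0, 0, -24]
}}

```text
clock: 27.18
position: [0.543, 0.1211, 0.2331]
eef_rot: [179.9, -0.0, 70.3]
ft_force: [-0.2, 0.4, 1.1]
finger_gap: 0.0778
```

Request:
{"api": "move_arm", "payload": {
  "moves": [0, 0, -0.02, 0, 0, 0, -0.06, 0, 0, 0, -0.11, 0, 0, 0, -0.15, 0, 0, 0, -0.15, 0]
}}

```text
clock: 27.8
position: [0.5442, 0.122, 0.3865]
eef_rot: [179.6, -0.2, 70.3]
ft_force: [-0.7, -0.0, 0.2]
finger_gap: 0.0781
```

```bash
python3 q.py; python3 - <<'E'
from h import *
for n in("top","side","wrist"):
    im,d=get_image(n); save(im,"p14"+n+".png"); C=cloud(n,d)
    r=np.hypot(C[...,0]-.5415,C[...,1]-.1215)
    m=(d>0)&(r<.06)&(r>.022)&(C[...,2]>.108)&(C[...,2]<.121); print(n,m.sum(),C[m][:,2].mean())
    for th in("bridge_pin","pot_1","tube_1","timer"):
        for q in tip_of(n,th):
            if q["conf"]>.4: print(n,th,round(q["conf"],2),np.round(toworld(n,q["location"]),3))
E
```

```text
[0.5442 0.122  0.3865] [179.6   -0.25  70.3 ] F [-0.69 -0.02  0.25] M [-0.111 -0.066  0.003] q7 -38.43299195918296 27.8
top 0 nan
top pot_1 0.71 [0.666 0.365 0.001]
top pot_1 0.53 [ 0.601  0.333 -0.001]
top pot_1 0.47 [0.664 0.301 0.004]
top tube_1 0.59 [ 0.6   -0.333  0.002]
top tube_1 0.41 [ 0.648 -0.315  0.001]
top timer 0.6 [ 0.34  -0.396  0.003]
side 473 0.11378241336206794
side bridge_pin 0.63 [0.455 0.144 0.217]
side bridge_pin 0.53 [ 0.646 -0.308  0.004]
side pot_1 0.84 [0.602 0.337 0.001]
side pot_1 0.83 [0.669 0.365 0.002]
side pot_1 0.61 [0.628 0.105 0.199]
side pot_1 0.54 [ 0.665  0.302 -0.003]
side tube_1 0.7 [ 0.6   -0.332  0.   ]
side tube_1 0.59 [ 0.647 -0.31   0.001]
side tube_1 0.49 [ 0.634 -0.361  0.001]
side timer 0.62 [0.67  0.366 0.006]
side timer 0.6 [ 0.341 -0.395 -0.001]
wrist 2422 0.1144700947435083
wrist bridge_pin 0.64 [0.455 0.15  0.218]
wrist pot_1 0.75 [0.603 0.332 0.003]
wrist pot_1 0.66 [0.665 0.302 0.001]
wrist tube_1 0.57 [ 0.601 -0.327  0.001]
wrist tube_1 0.56 [ 0.639 -0.358  0.003]<stdin>:5: RuntimeWarning: Mean of empty slice.
  ret = ret.dtype.type(ret / rcount)
```

View pics/p14wrist.png

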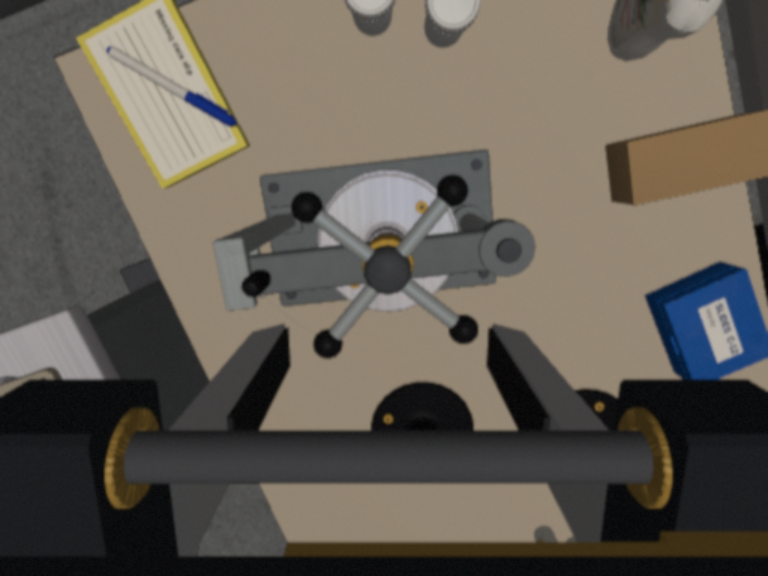

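View pics/p14side.png

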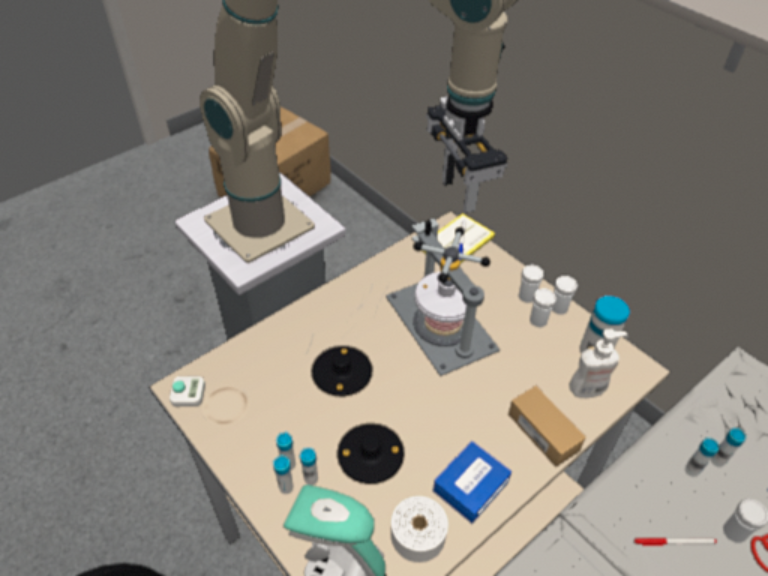

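The bridge is still in its catch, the lid is flat with its disc top about 113.8 mm, and the pots, tubes and timer are where they started. The gripper is clear, so I'm handing in.

```bash
python3 -c "
from plant import *
print(hand_in())"
```

```text
the job is handed in; nothing more can be done
None
```

The jar is closed and I handed the job in at about 28 s, with the gripper clear of everything; no verdict was reported.

- **Lid:** I gripped it by the post and lowered it into the bore without contact on the way in. It rested flat on the gasket, disc top at 116 mm.
- **Bridge:** I swung it in by the pin to a hard stop, where 15 N of push moved it no further. After the star was tightened, the bar end was still in the catch.
- **Star handle:** I turned it clockwise by about 200° with two fingers straddling the hub. Torque ran free at about 0.27 N m and rose with the gasket. It then stiffened sharply at about 0.53 N m. I stopped at about 0.80 N m (0.84 at most while holding), below the 0.98 N m cracking point.
- **Bystanders:** at the last look the pots, tubes and timer were within a few millimetres of where they started, which is the detector's accuracy.

One check did not fully agree. The side camera showed the lid sinking only 2.5–2.8 mm, against 3 mm nominal, and put its disc top at 113.8 mm rather than 113 mm. That is within the cameras' roughly 2 mm calibration, so I relied on the sharp rise in torque. The top camera could not see the lid for either height check after tightening.

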